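# Turn the tostada over onto the comal

## Task

Slide the turner under the tostada on the little rack, leave it lying there flat and let go of it, then take the handle afresh with a grip that gives your wrist room to turn. Carry the tostada on the turner to the comal and, low over it, tip it over with one quick turn of the wrist (about a quarter turn in under a second) so that it lies flat on the comal with its dark toasted side up. Lay the turner flat on the bare ledge clear of the comal and the rack, keep your fingers off the tostada and leave the mug, molcajete and scoop where they are.

Things in the scene. Friction and masses are not known exactly. Their poses are not given: they have to be found in the camera images.
- turner: Wide steel slotted turner (spatula), 0.2 kg. Origin: underside of the blade; z out of its upper face, handle to -x, tip to +x. Flat blade 2.5 mm thick, x -66 to +52, y -52 to +58 mm. Two slots, open at the tip, at |y| = 12 to 32 mm, run back to x = -52. Centre of mass near x = -35 mm: let go on a flat surface it rests on the blade, handle in the air.
- turner_grip (a point): On the axis of the turner's handle, at (-120, 0, +55) mm in the turner's frame; same axes. The handle is a round dark-wood rod 20 mm in diameter, parallel to x, from x = -85 to -210 mm at z = +55, joined to the blade's rear edge by a thin neck. Being round it can be gripped from any side.
- turner_lip (a point): Foot of the lip, at (0, +55, +2.5) mm in the turner's frame; same axes. The lip, 3 mm thick, stands along the blade's +y edge only, its top 10 mm above the blade's underside, inner face at y = +55. Rolled about its length towards +y (handle top moving to +y), a disc on the blade slides to this lip and, past the upright, topples over it.
- tostada: Crisp rigid corn tostada: flat disc of 90 mm diameter, 7 mm thick, about 40 g, pale yellow on one face and dark brown on the other. Origin: centre of the brown face; z points out of the pale face. At the start it lies pale side up on the rack, centred on the rack's origin within 3 mm.
- rack: Small fixed steel rack. Origin on the ledge below the middle of the tostada. Two upright rails along its x, 6 mm thick, 26 mm high, at y = +22 and -22 mm, x -44 to +66, joined only at the far end by a 100 mm wide, equally high cross plate at x = +66 to +72. Open at the -x end and underneath.
- rack_mouth (a point): The rack's open -x end, on the ledge at (-44, 0, 0) mm in the rack's frame; same axes. With axes parallel and its blade on or just above the ledge, the turner slides in here towards +x under the tostada, the rails passing in its slots; it is home when the turner's and rack's origins coincide within about 6 mm.
- comal: Fixed round dark steel griddle plate, cold, 224 mm in diameter on top, flat top 14 mm above the ledge. Origin: centre of its underside on the ledge. A small loop handle stands out 30 mm at +x.
- mug: White ceramic mug, 80 mm across and 90 mm high; bystander. Origin: centre of its underside.
- molcajete: Black basalt mortar on three feet, 140 mm across, 90 mm high, 2 kg; bystander. Origin: centre of its underside.
- scoop: Orange plastic scoop, 75 x 60 x 40 mm with an 85 mm handle; bystander. Origin: underside of its bowl.
- press: Wooden tortilla press, shut, fixed: 200 x 200 mm, 70 mm high, with a 300 mm long wooden lever on top along its y, standing beyond the comal; bystander. Origin: middle of the lower edge of its front (-x) face.
Mind the look-alikes: they are no part of the job. What is shaped like the tostada but pink is not meant.

How it is judged (in metres and radians):
On the way, in this order (a step that is already met when the one before it is completed fails the run):
1. the turner lies flat on the ledge under the tostada, which is still on the rack, and has been let go (x of tostada in the frame of turner between -0.025 and 0.025 m and y of tostada in the frame of turner between -0.025 and 0.025 m and z of tostada in the frame of turner between 0.005 and 0.04 m and horizontal distance between tostada and rack below 0.025 m and angle between turner's own z axis and vertical below 0.12 rad and height (world z) of turner below 0.008 m and contact force between the fingers and turner below 0.2 N), for 0.2 s.
2. the tostada is carried pale side up on the turner, clear of the rack (contact force between tostada and turner above 0.1 N and contact force between tostada and rack below 0.05 N and height (world z) of tostada above 0.035 m and angle between tostada's own z axis and vertical below 0.5 rad and contact force between the fingers and turner above 1 N), for 0.1 s.
3. the tostada is tipped by a quick turn of the held turner (over 0.8 rad/s as the blade passes 40 to 75 degrees) (angle between turner's own z axis and vertical between 0.7 and 1.31 rad and angular speed of turner above 0.8 rad/s and contact force between the fingers and turner above 1 N and distance between tostada and turner below 0.06 m and horizontal distance between tostada and comal below 0.2 m), for 0.02 s.
4. the tostada lies turned over on the comal (angle between tostada's own z axis and vertical above 3 rad and horizontal distance between tostada and comal below 0.085 m and contact force between tostada and comal above 0.1 N), for 0.1 s.
At the end, for the whole second after the job is handed in: The tostada lies flat (within 6 degrees) and still on the comal, brown side up, its centre within 80 mm of the comal's centre; the turner lies flat (within 5 degrees), blade down and still on the ledge, released and not touching tostada, comal or rack (angle between tostada's own z axis and vertical above 3.04 rad and horizontal distance between tostada and comal below 0.08 m and height (world z) of tostada between 0.017 and 0.025 m and linear speed of each of tostada, turner below 0.02 m/s and angle between turner's own z axis and vertical below 0.08 rad and height (world z) of turner below 0.005 m and contact force between turner and tostada below 0.05 N and contact force between turner and comal below 0.05 N and contact force between turner and rack below 0.05 N and contact force between the fingers and turner below 0.1 N).
It fails at once if the fingers touch the tostada (contact force between the fingers and tostada above 0.3 N).
It fails at once if the tostada is tipped from too high: tilted over 45 degrees with its centre more than 170 mm above the ledge (height (world z) of tostada above 0.17 m and angle between tostada's own z axis and vertical above 0.8 rad).
It fails at once if the mug is moved more than 25 mm (distance of mug from where it was at the start of the episode above 0.025 m).
It fails at once if the molcajete is moved more than 25 mm (distance of molcajete from where it was at the start of the episode above 0.025 m).
It fails at once if the scoop is moved more than 25 mm (distance of scoop from where it was at the start of the episode above 0.025 m).
It also fails if it takes over 64 s, if anything falls off the work surface, if the arm or the gripper's body presses on something with over 40 N, if the wrist force passes 120 N, or if a joint passes its speed limit or range.

## Robot

A 6-joint arm with a two-finger parallel gripper is mounted at the origin on the work surface. World frame = base frame: x ahead of the robot, y to its left, z up, the work surface at z = 0. Lengths are in mm, angles in degrees, forces in N, time in s.
With the tool pointing down it reaches from about 300 to 850 mm from the base axis. Payload 4.2 kg.
Tool frame: the origin (TCP) lies between the finger pads; the fingertips stand 25 mm ahead of it and the grasp point (between the pads) lies 6 mm ahead of it; x points along the fingers, y is the direction in which the jaws open and shut, and the axes are right-handed (so a half turn about x gives the same grasp; the last joint's range is limited). The gripper opens to 91 mm and grips with 3 to 60 N. Pads are 32 mm wide; open, the fingers measure 118 mm over their backs; the gripper's body (76 mm by 178 mm) begins 60 mm behind the grasp point.
Start: joints at [-74.886, 18.312, 89.639, -0, 72.044, -1.146], TCP at [161.005, -552.012, 238.976] pointing down, gripper open.
Joint ranges: [-177.97, 177.97], [-48.28, 115.42], [12.27, 149.76], [-77.06, 257.06], [2.81, 150.46], [-146.56, 146.56]. Speed limits (degrees/s): [147.25, 147.25, 180, 180, 180, 180].

## Interface

Orientations are given as [roll, pitch, yaw] about the fixed x, y, z axes, in that order (R = Rz(yaw) Ry(pitch) Rx(roll)).
In Python, from workcell import env gives the robot as it stands.
- The arm moves only by the tool jog_arm, never from a script. Its argument "plan" is one flat list of numbers, 4 for each row, row after row: the shift along the tool's x, y, z in cm, then the turn about the tool's x in units of 6 degrees (1.0 is 6 degrees). In form: [tx, ty, tz, turn, tx, ty, tz, turn, ...]. A call has 1 to 12 rows; each row shifts and turns the commanded pose from where the row before left it, along the tool's axes as they then stand; what a row does not reach is not made up. A row lasts 1/12 s, in which the tool goes at most 41.7 mm and 7.16 degrees, less where a joint would pass 70% of its speed; a pose out of reach is approached as far as the arm can. A call with a gripper value outside its range is refused whole. "claw" is the finger opening in cm, from 0 to 9.12, set as the call begins (left out, the last holds). The fingers move at their own pace and stop on an object; "newtons" is the grip in N (left out, the last holds). Time passes only in rows, so rows that do not move let the fingers close. It gives the time, the measured TCP pose, the force and the opening at its end, in the units of the state.
- env.state(): the state, without advancing time (a new reading comes with each control period).
- env.grab_frame(name): name is "side" or "top"; returns the picture (480x640x3 uint8, red, green, blue); there is no depth.
- env.calibration(name): a dict with "vertical_fov" (degrees; the focal length in pixels is half the picture's height over the tangent of half this angle, whatever the lens; pixels are square), "cx", "cy" (the principal point, pixels), "k1" (the pictures are not rectified: a ray, as slopes to the right and down, at radius r is drawn at 1 + k1 r^2 times it, then the intrinsics apply), "origin" and "orientation" of the camera in the world. Camera axes: x right, y down, z forward; pixel columns grow to the right and rows downward; lengths in mm; the calibration is good to about 2 mm. A picture is of the moment at which its call begins. calibration takes no time and is no camera call.
- env.job_done(): hands the job in, once; it reports no verdict.
The state is a dict: "time_s": time; "qpos": joint angles; "qvel": joint speeds; "effort": joint torques, N m; "ee_pos": TCP position; "ee_rot": TCP orientation; "force": force on the tool from outside, world axes, zero at the start; "torque": the same for the moment, N m; "gripper_width": finger opening in mm.
Only numpy, scipy, OpenCV 4.12 (cv2) and the standard library are available. Lean on these libraries where they do the work, as an engineer would, in place of code of your own. Each camera call takes 0.05 s, during which the arm holds its last target.

## Working session

There is one attempt and no reset: what is moved stays moved. The work goes in short steps, Python scripts to look and compute and a tool call to move; the robot and the scene stay as the last step left them, time stands still between calls to the robot, and variables do not carry over. Pictures are saved under pics/ and viewed, and the job is handed in when it is done.

Besides the shell and the picture viewer there is one more tool, called as name(argument=value, ...) on one line, values as JSON. jog_arm: Moves the arm, as the interface text tells. Its arguments: {"type":"object","properties":{"plan":{"type":"array"},"claw":{"type":"number"},"newtons":{"type":"number"}},"required":["plan"]}

```bash
ls -la; mkdir -p pics; python3 - <<'E'
from workcell import env
import cv2
print(env.state())
for n in("side","top"):
    print(n,env.calibration(n))
    cv2.imwrite(f"pics/{n}0.png",env.grab_frame(n)[:,:,::-1])
E
```

```text
total 12
drwxr-xr-x  3 agent agent 4096 Dec  7 16:02 .
drwxr-xr-x 23 root  root  4096 Dec  7 16:01 ..
drwxr-xr-x  2 agent agent 4096 Dec  7 16:02 pics
{'time_s': 0.0, 'qpos': array([-7.48855195e+01,  1.83544822e+01,  8.97067401e+01, -5.36202974e-04,
        7.20410276e+01, -1.14536103e+00]), 'qvel': array([ 0.05333615,  0.00196677,  0.08328901, -0.06498019,  0.01795776,
        0.00293923]), 'effort': array([ 4.38265079e-04, -4.12458372e+01, -2.31972349e+01,  7.29816710e-02,
        4.54911974e-02, -1.58238681e-04]), 'ee_pos': array([ 160.88396853, -551.57070236,  238.08947058]), 'ee_rot': array([-90.85970677,  89.89774879, 105.40030054]), 'force': array([0.28233518, 0.72450828, 0.10403006]), 'torque': array([ 0.01901675, -0.04275574, -0.00113651]), 'gripper_width': 91.34185838730812}
side {'vertical_fov': 52.11558069449502, 'cx': 317.30720102509724, 'cy': 241.12141788979332, 'k1': -0.03290922076961774, 'origin': array([288.97574625, 601.59218861, 854.33261127]), 'orientation': array([-140.53830106,    0.6560205 , -153.04553704])}
top {'vertical_fov': 49.49751848332376, 'cx': 324.225950153819, 'cy': 238.3761072879482, 'k1': 0.04678032183058412, 'origin': array([ 379.38308132,   25.48853521, 1078.49209882]), 'orientation': array([-169.45304218,    1.11740935,  -91.35721413])}
```

View pics/side0.png

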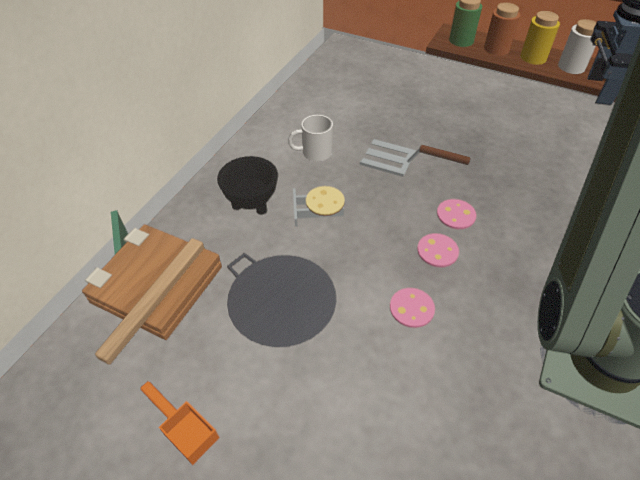

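View pics/top0.png

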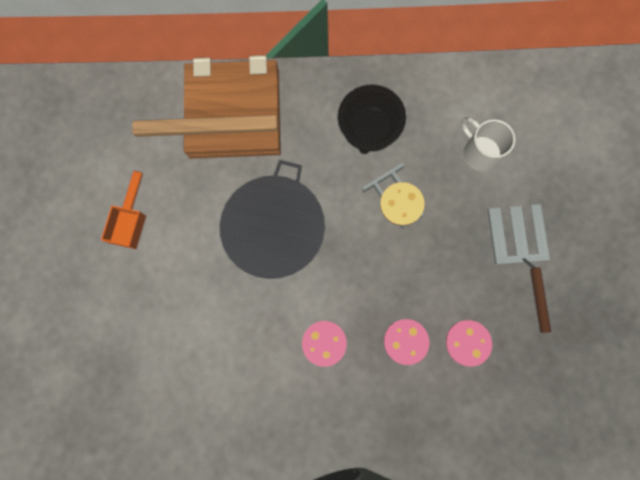

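```bash
cat > h.py <<'E'
import numpy as np, cv2
from scipy.spatial.transform import Rotation as R
from workcell import env
def cal(n):
    c=env.calibration(n); f=240/np.tan(np.radians(c['vertical_fov']/2))
    return c,f,R.from_euler('xyz',c['orientation'],degrees=True).as_matrix()
def ray(n,u,v):
    c,f,M=cal(n); d=np.array([(u-c['cx'])/f,(v-c['cy'])/f]); s=d.copy()
    for _ in range(20): s=d/(1+c['k1']*(s@s))
    r=M@np.array([s[0],s[1],1]); return np.array(c['origin']),r/np.linalg.norm(r)
def onz(n,u,v,z):
    o,r=ray(n,u,v); return o+r*(z-o[2])/r[2]
def proj(n,p):
    c,f,M=cal(n); q=M.T@(np.array(p,float)-c['origin']); s=q[:2]/q[2]
    s=s*(1+c['k1']*(s@s)); return s*f+[c['cx'],c['cy']]
def tri(us,ut):
    (a,d),(b,e)=ray('side',*us),ray('top',*ut)
    k=np.linalg.lstsq(np.c_[d,-e],b-a,rcond=None)[0]
    p,q=a+d*k[0],b+e*k[1]; return (p+q)/2,np.linalg.norm(p-q)
def crop(src,x0,y0,x1,y1,k,out):
    im=cv2.imread(src)[y0:y1,x0:x1]; cv2.imwrite(out,cv2.resize(im,None,fx=k,fy=k,interpolation=cv2.INTER_CUBIC))
def blob(im,lo,hi,box):
    h=cv2.cvtColor(im,cv2.COLOR_BGR2HSV); m=cv2.inRange(h,np.array(lo),np.array(hi))
    k=np.zeros_like(m);x0,y0,x1,y1=box;k[y0:y1,x0:x1]=255;m&=k
    cs=cv2.findContours(m,cv2.RETR_EXTERNAL,cv2.CHAIN_APPROX_NONE)[0]
    return max(cs,key=cv2.contourArea)
E
python3 - <<'E'
from h import *
s=cv2.imread('pics/side0.png');t=cv2.imread('pics/top0.png')
crop('pics/top0.png',470,190,570,340,4,'pics/t_turn.png')
crop('pics/top0.png',350,150,450,240,7,'pics/t_rack.png')
crop('pics/side0.png',280,120,480,240,4,'pics/s_tr.png')
# tostada
for n,im,box in(('top',t,(370,175,435,235)),('side',s,(295,180,350,220))):
    c=blob(im,(18,80,120),(35,255,255),box); e=cv2.fitEllipse(c); 
    print(n,'tostada',e,cv2.contourArea(c),onz(n,*e[0],33))
    box=(200,165,335,285) if n=='top' else (220,245,345,350)
    c=blob(im,(0,0,20),(180,80,85),box); c=cv2.convexHull(c);P=np.array([onz(n,*p[0],14)[:2] for p in c.astype(float)]); 
    print('comal',cv2.minEnclosingCircle(P.astype(np.float32)),cv2.fitEllipse(P.astype(np.float32)))
E
```

```text
top tostada ((401.9335632324219, 203.3404083251953), (42.250179290771484, 43.53386306762695), 89.87062072753906) 1443.0 [ 643.53068538 -120.5374356    33.        ]
comal ((624.8682250976562, 144.6703643798828), 125.76255798339844) ((618.4453735351562, 146.2337188720703), (212.44989013671875, 246.76669311523438), 68.66522216796875)
side tostada ((324.6357421875, 200.36607360839844), (27.535675048828125, 37.7780876159668), 91.05863189697266) 815.5 [ 644.25819187 -113.93346351   33.        ]
comal ((719.7128295898438, 98.95620727539062), 16.907724380493164) ((719.7689819335938, 99.66938781738281), (5.143115520477295, 36.97691345214844), 75.052001953125)
```

View pics/t_turn.png

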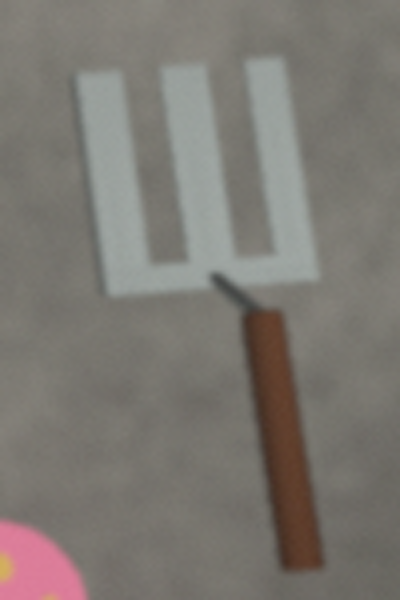

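View pics/t_rack.png

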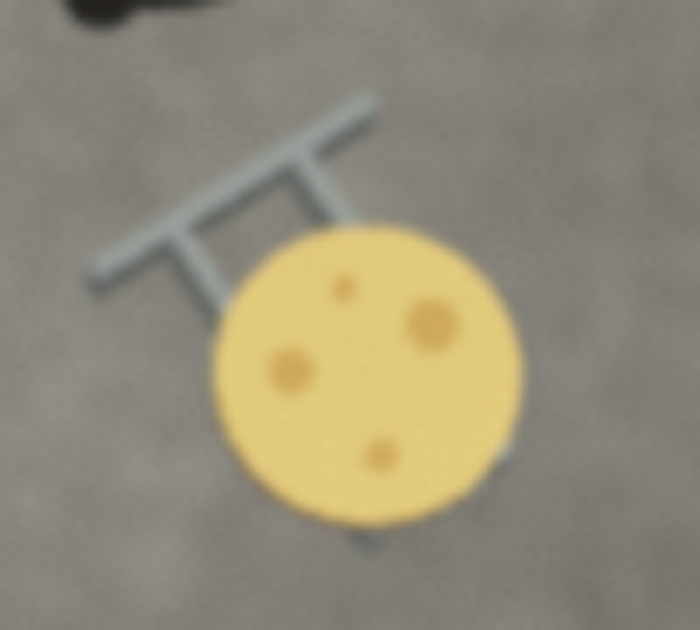

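View pics/s_tr.png

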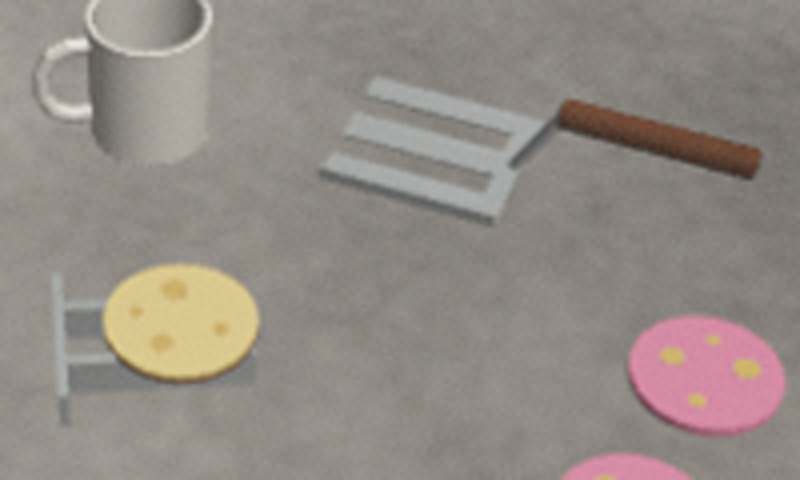

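```bash
python3 - <<'E'
from h import *
from scipy.optimize import least_squares
def T(x,y): return (470+(x+.5)/4-.5,190+(y+.5)/4-.5)
def S(x,y): return (280+(x+.5)/4-.5,120+(y+.5)/4-.5)
def K(x,y): return (350+(x+.5)/7-.5,150+(y+.5)/7-.5)
def fit(n,obj,pix):
    W=np.array([onz(n,*p,o[2]) for p,o in zip(pix,obj)])[:,:2]; O=np.array(obj,float)[:,:2]
    def f(q):
        c,s=np.cos(q[2]),np.sin(q[2]); return (O@np.array([[c,s],[-s,c]])+q[:2]-W).ravel()
    r=least_squares(f,[W[:,0].mean(),W[:,1].mean(),0.]); print(n,r.x[:2],np.degrees(r.x[2]),'res',np.round(r.fun.reshape(-1,2),1).tolist()); return r.x
obj=[(52,58,6),(52,-52,2.5),(-66,58,6),(-66,-52,2.5),(-85,0,55),(-210,0,55)]
fit('top',obj,[T(77,72),T(284,57),T(106,297),T(319,279),T(264,311),T(302,570)])
# side: tip right corner (-y) far top (372,78); tip left bottom(322,172); rear left (495,220); rear right ~(548,122)
fit('side',[(52,-52,2.5),(52,58,0),(-66,58,0),(-85,0,55),(-210,0,55)],[S(372,78),S(320,174),S(495,222),S(562,115),S(752,163)])
# rack top: cross plate top ends outer
fit('top',[(69,50,26),(69,-50,26),(69,22,26),(69,-22,26),(0,0,33)],[K(97,272),K(371,101),K(178,222),K(300,148),K(368,374)])
fit('side',[(69,-50,26),(69,50,26),(0,0,33)],[S(57,277),S(63,394),S(181,321)])
def ell(n,p,r,z):pass
for n,im,box in(('top',cv2.imread('pics/top0.png'),(200,165,335,285)),('side',cv2.imread('pics/side0.png'),(220,245,345,350))):
    h=cv2.cvtColor(im,cv2.COLOR_BGR2HSV); x0,y0,x1,y1=box; m=np.zeros(h.shape[:2],np.uint8)
    m[y0:y1,x0:x1]=(h[y0:y1,x0:x1,2]<95)*255; m=cv2.morphologyEx(m,cv2.MORPH_OPEN,np.ones((9,9),np.uint8))
    c=max(cv2.findContours(m,0,1)[0],key=cv2.contourArea); e=cv2.fitEllipse(c);P=np.array([onz(n,*p[0],14)[:2] for p in c.astype(float)],np.float32)
    print('comal',n,e,onz(n,*e[0],14),cv2.fitEllipse(P))
for nm,u in(('mug',(317,158)),('molc',(248,210))):print(nm,onz('side',*u,0))
print('mug top',onz('top',495,140,90),'molc top',onz('top',372,117,90),'press corner',onz('top',280,155,70),onz('top',188,157,70))
print('lever', onz('top',135,128,85),onz('top',276,123,85))
print('pinks',[onz('top',*p,7)for p in((324,344),(407,342),(470,343))])
print('scoop',onz('top',123,228,20))
E
```

```text
top [ 586.64155471 -364.47741389] 2.941973473313733 res [[-0.1, 1.0], [-0.0, -0.6], [1.1, -0.0], [-0.4, -0.7], [0.1, 0.8], [-0.7, -0.5]]
side [ 588.85580108 -360.53135575] 3.197578384660773 res [[0.1, -4.3], [0.6, 3.6], [0.3, 4.6], [2.5, -2.9], [-3.5, -1.0]]
top [ 645.47341991 -120.89186993] 30.580294191571898 res [[-0.3, 0.3], [0.0, -1.8], [-0.8, 0.9], [-0.2, 0.4], [1.2, 0.1]]
side [ 645.87442305 -115.60790745] 30.174704755973423 res [[0.2, -2.5], [-1.6, 2.5], [1.4, -0.0]]
comal top ((271.87957763671875, 226.5467987060547), (100.79786682128906, 103.891357421875), 62.41912841796875) [606.2103079  150.45073836  14.        ] ((608.1527099609375, 150.45489501953125), (216.00694274902344, 216.93370056152344), 68.4189224243164)
comal side ((245.30503845214844, 297.3163146972656), (31.266986846923828, 50.17269515991211), 12.660106658935547) [675.17693237 186.30611626  14.        ] ((676.2777709960938, 184.08767700195312), (64.69672393798828, 118.86734008789062), 25.2982120513916)
mug [ 7.45232617e+02 -2.72265722e+02 -1.13686838e-13]
molc [808.23661818 -33.07114885   0.        ]
mug top [ 752.24909812 -301.5331653    90.        ] molc top [809.25174535 -61.44946039  90.        ] press corner [742.30525592 126.45843498  70.        ] [743.2825215  313.43578589  70.        ]
lever [801.87997156 417.13135048  85.        ] [804.83743764 132.40760664  85.        ]
pinks [array([363.0575793,  47.2358425,   7.       ]), array([ 363.32373487, -119.43727532,    7.        ]), array([ 358.93469112, -244.37615455,    7.        ])]
scoop [610.27706637 458.95668924  20.        ]
```

```bash
python3 - <<'E'
from h import *
s=env.state(); print(np.round(R.from_euler('xyz',s['ee_rot'],degrees=True).as_matrix(),3))
E
```

```text
[[-0.     0.28  -0.96 ]
 [ 0.002 -0.96  -0.28 ]
 [-1.    -0.002 -0.   ]]
```

jog_arm(plan=[0,0,0,-1,0,0,0,-1,0,0,0,0], claw=9.1)

```text
time_s: 0.35
ee_pos: [160.9, -551.7, 238.5]
ee_rot: [-100.2, 89.9, 108.2]
force: [1.0, 0.0, 0.3]
gripper_width: 91.0
```

```bash
python3 - <<'E'
from h import *
s=env.state(); print(s['time_s'],s['qpos'],s['ee_pos'],np.round(R.from_euler('xyz',s['ee_rot'],degrees=True).as_matrix(),3))
E
```

```text
0.35 [-7.48857079e+01  1.83353909e+01  8.96778815e+01 -3.28901506e-03
  7.20449033e+01 -1.32406605e+01] [ 160.91535838 -551.74862431  238.47650039] [[-0.     0.475 -0.88 ]
 [ 0.001 -0.88  -0.475]
 [-1.    -0.001 -0.   ]]
```

jog_arm(plan=[0,0,0,1.1,0,0,0,1.1,0,0,0,1.1,0,0,0,0.93,0,0,0,0])

```text
time_s: 0.77
ee_pos: [161.0, -551.9, 238.7]
ee_rot: [-78.0, 90.0, 104.6]
force: [-0.4, -0.7, 0.5]
gripper_width: 91.1
```

jog_arm(plan=[1.0,-1.5,-2.9,0,1.0,-1.5,-2.9,0,1.0,-1.5,-2.9,0,1.0,-1.5,-2.9,0,1.0,-1.5,-2.9,0,1.0,-1.5,-2.9,0,1.0,-1.5,-2.9,0,1.0,-1.5,-2.9,0,1.0,-1.5,-2.9,0,1.0,-1.5,-2.9,0,1.0,-1.6,-2.6,0,0,0,0,0])

```text
time_s: 1.77
ee_pos: [471.4, -366.7, 126.7]
ee_rot: [-81.0, 89.8, 102.2]
force: [-0.1, 0.6, -0.1]
gripper_width: 90.8
```

```bash
cat >> h.py <<'E'
import json,os
def st(p=True):
    s=env.state(); M=R.from_euler('xyz',s['ee_rot'],degrees=True).as_matrix()
    open('log.jsonl','a').write(json.dumps([list(map(float,s['qpos'])),list(map(float,s['ee_pos'])),M.tolist()])+'\n')
    if p: print('t',round(s['time_s'],2),'q',np.round(s['qpos'],1),'p',np.round(s['ee_pos'],1),'w',round(s['gripper_width'],1),'F',np.round(s['force'],1)); print('x',np.round(M[:,0],3),'y',np.round(M[:,1],3),'z',np.round(M[:,2],3))
    return s,M
def rel(target):
    s,M=st(False); d=np.array(target,float)-s['ee_pos']; print('tool shift cm',np.round(M.T@d/10,2)); 
def pic(n,name):
    cv2.imwrite(f'pics/{name}.png',env.grab_frame(n)[:,:,::-1])
E
python3 - <<'E'
from h import *
st(); rel([467.7,-368,61]); pic('top','t1'); pic('side','s1')
crop('pics/t1.png',440,150,640,350,3,'pics/t1c.png')
E
```

```text
t 1.77 q [-39.   25.4  95.7   0.1  59.   47.7] p [ 471.4 -366.7  126.7] w 90.8 F [-0.1  0.6 -0.1]
x [-0.001  0.003 -1.   ] y [ 0.055 -0.998 -0.003] z [-0.998 -0.055  0.001]
tool shift cm [6.57 0.13 0.38]
```

View pics/t1c.png

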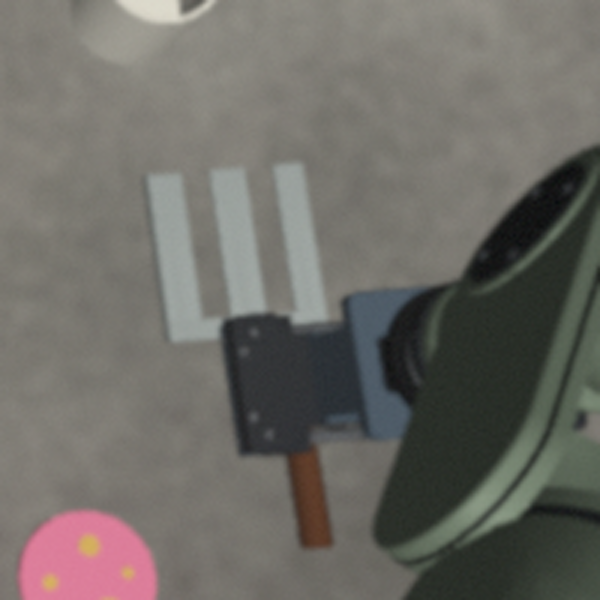

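View pics/s1.png

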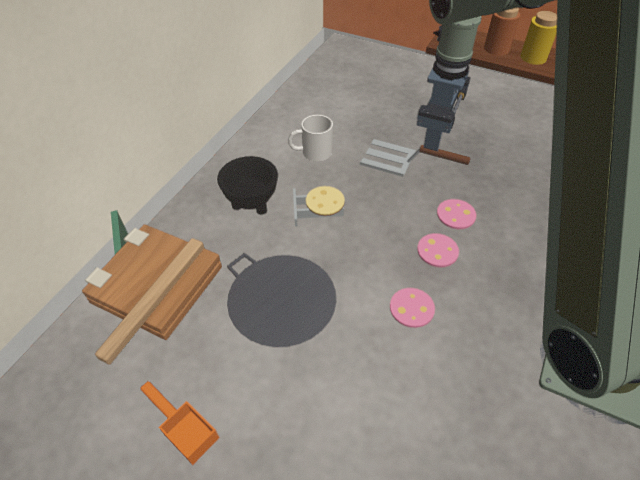

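jog_arm(plan=[2.2,0.05,0.13,0,2.2,0.05,0.13,0,2.1,0.03,0.12,0,0,0,0,0])

```text
time_s: 2.2
ee_pos: [461.1, -371.1, 60.7]
ee_rot: [-39.1, 89.6, 143.7]
force: [0.3, -0.6, -0.9]
gripper_width: 91.0
```

jog_arm(plan=[0,0,0,0,0,0,0,0,0,0,0,0,0,0,0,0,0,0,0,0,0,0,0,0], claw=1.0, newtons=35)

```text
time_s: 2.7
ee_pos: [464.8, -372.1, 64.7]
ee_rot: [134.1, 89.9, -43.0]
force: [0.9, -0.1, 0.0]
gripper_width: 54.0
```

```bash
python3 - <<'E'
from h import *
st()
E
```

```text
t 2.7 q [-39.8  29.  100.1  -0.   50.8  47.3] p [ 464.8 -372.1   64.7] w 54.0 F [ 0.9 -0.1  0. ]
x [ 0.001 -0.001 -1.   ] y [ 0.05  -0.999  0.001] z [-0.999 -0.05  -0.001]
```

jog_arm(plan=[0,0,0,0,0,0,0,0,0,0,0,0,0,0,0,0,0,0,0,0,0,0,0,0,0,0,0,0])

```text
time_s: 3.28
ee_pos: [464.5, -371.6, 63.9]
ee_rot: [-64.1, 90.0, 118.8]
force: [-0.1, 1.3, 0.6]
gripper_width: 19.3
```

```bash
python3 - <<'E'
from h import *
st()
E
```

```text
t 3.28 q [-39.8  29.1 100.1   0.   50.8  47.3] p [ 464.5 -371.6   63.9] w 19.3 F [-0.1  1.3  0.6]
x [-0.  0. -1.] y [ 0.05  -0.999 -0.   ] z [-0.999 -0.05   0.   ]
```

jog_arm(plan=[-1,0,0,0,-1.0,0,0,0,0,0,0,-0.9,0,0,0,-0.9,0,0,0,-0.9,0,0,0,-0.9,0,0,0,-1.0,0,-2.4,-0.5,0,0,-2.5,-0.5,0,0,-2.5,-0.5,0,0,-2.5,-0.5,0,0,-2.5,-0.5,0], newtons=50)

```text
time_s: 4.28
ee_pos: [422.9, -251.6, 84.9]
ee_rot: [105.0, 89.9, -44.5]
force: [-0.1, -0.2, -1.4]
gripper_width: 18.8
```

jog_arm(plan=[0,0,0,0,0,0,0,0])

```text
time_s: 4.45
ee_pos: [423.1, -251.7, 84.9]
ee_rot: [101.6, 89.9, -47.9]
force: [1.0, -0.1, -1.4]
gripper_width: 19.0
```

```bash
python3 - <<'E'
from h import *
st(); pic('top','t2'); pic('side','s2')
crop('pics/t2.png',350,150,510,330,4,'pics/t2c.png')
crop('pics/s2.png',280,120,480,270,4,'pics/s2c.png')
E
```

```text
t 4.45 q [-32.1  20.  112.7  -0.   47.3  27.4] p [ 423.1 -251.7   84.9] w 19.0 F [ 1.  -0.1 -1.4]
x [ 0.001 -0.001 -1.   ] y [ 0.509 -0.861  0.001] z [-0.861 -0.509 -0.   ]
```

View pics/t2c.png

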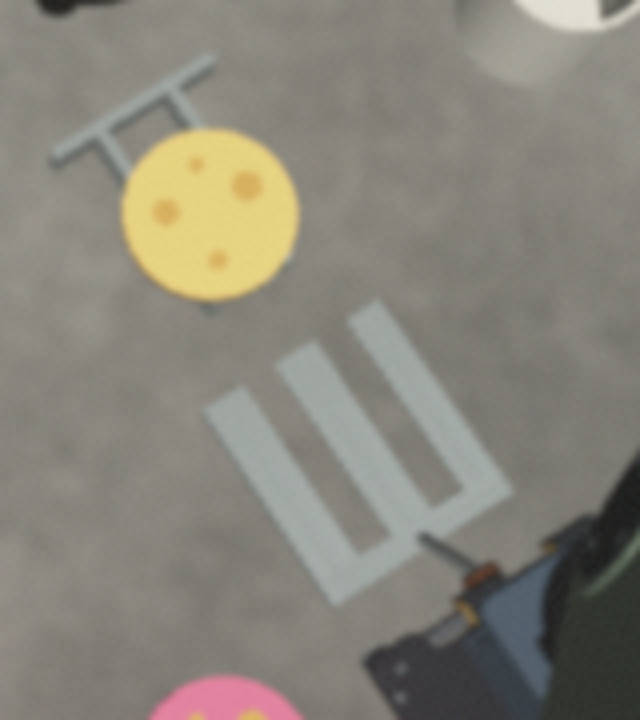

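View pics/s2c.png

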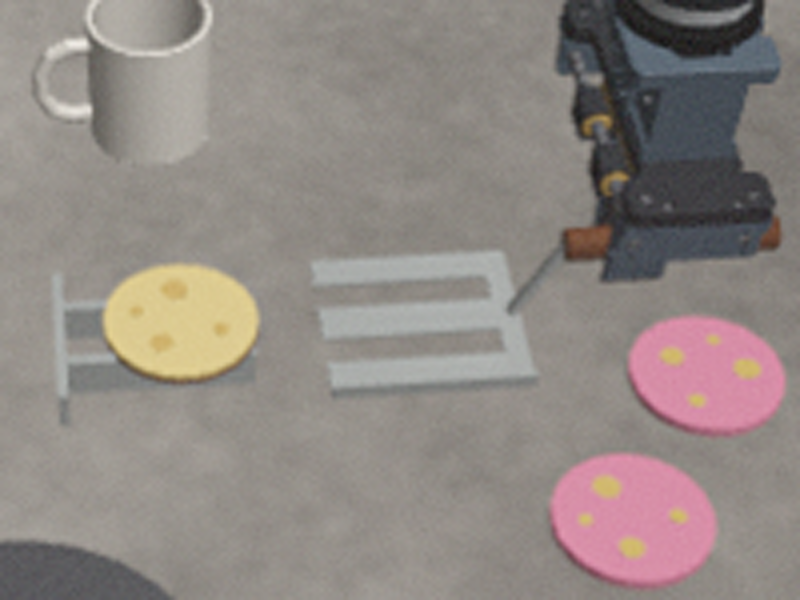

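```bash
cat >> h.py <<'E'
from scipy.optimize import least_squares
def fit(n,obj,pix):
    W=np.array([onz(n,*p,o[2]) for p,o in zip(pix,obj)])[:,:2]; O=np.array(obj,float)[:,:2]
    def f(q):
        c,s=np.cos(q[2]),np.sin(q[2]); return (O@np.array([[c,s],[-s,c]])+q[:2]-W).ravel()
    r=least_squares(f,[W[:,0].mean(),W[:,1].mean(),0.4]); print(n,np.round(r.x[:2],1),round(np.degrees(r.x[2]),2),'res',np.round(r.fun.reshape(-1,2),1).tolist()); return r.x
def un(x0,y0,k,pts): return [(x0+(x+.5)/k-.5,y0+(y+.5)/k-.5) for x,y in pts]
E
python3 - <<'E'
from h import *
z=23
a=fit('top',[(52,58,z+4),(52,32,z),(52,12,z),(52,-12,z),(52,-32,z),(52,-52,z),(-66,-52,z),(-66,58,z+4)],un(350,150,4,[(205,409),(245,386),(274,366),(316,340),(348,320),(380,299),(513,490),(337,605)]))
b=fit('top',[(69,50,26),(69,-50,26),(69,22,26),(69,-22,26)],un(350,150,4,[(55,160),(212,58),(101,130),(172,87)]))
s=fit('side',[(52,-52,z),(52,58,z-2),(-66,58,z-2),(-66,-52,z)],un(280,120,4,[(312,262),(333,394),(536,380),(502,252)]))
c,q=np.cos(b[2]),np.sin(b[2]); d=a[:2]-b[:2]; print('turner in rack',c*d[0]+q*d[1],-q*d[0]+c*d[1],np.degrees(a[2]-b[2]))
E
```

```text
top [ 527.9 -189.4] 31.15 res [[-1.0, 1.2], [0.5, 0.4], [0.8, -1.4], [0.3, 0.3], [0.6, 0.1], [0.4, -0.0], [-0.3, -1.2], [-1.3, 0.5]]
top [ 645.  -122.1] 31.81 res [[0.2, -0.4], [-0.0, -1.1], [-0.6, 0.4], [0.4, 1.1]]
side [ 530.5 -187.5] 31.05 res [[2.0, -1.2], [-0.9, 1.6], [-1.9, 2.5], [0.8, -2.9]]
turner in rack -135.0054049898834 4.487584872992478 -0.6581272265643847
```

jog_arm(plan=[0.9,0.3,0,0,0.9,0,0,0,0,0,0,0,0,0,-1.5,0,0,0,-1.5,0,0,0,-1.5,0,0,0,-1.0,0,0,0,0,0])

```text
time_s: 5.22
ee_pos: [473.6, -226.7, 65.5]
ee_rot: [148.5, 90.0, -1.0]
force: [0.1, -0.6, -2.6]
gripper_width: 19.3
```

```bash
python3 - <<'E'
from h import *
st(); pic('top','t3'); pic('side','s3')
crop('pics/t3.png',350,150,510,300,5,'pics/t3c.png')
crop('pics/s3.png',280,120,480,270,4,'pics/s3c.png')
E
```

```text
t 5.22 q [-26.8  23.9 109.6   0.   46.5  32.6] p [ 473.6 -226.7   65.5] w 19.3 F [ 0.1 -0.6 -2.6]
x [ 0.001 -0.    -1.   ] y [ 0.508 -0.861  0.   ] z [-0.861 -0.508 -0.   ]
```

View pics/t3c.png

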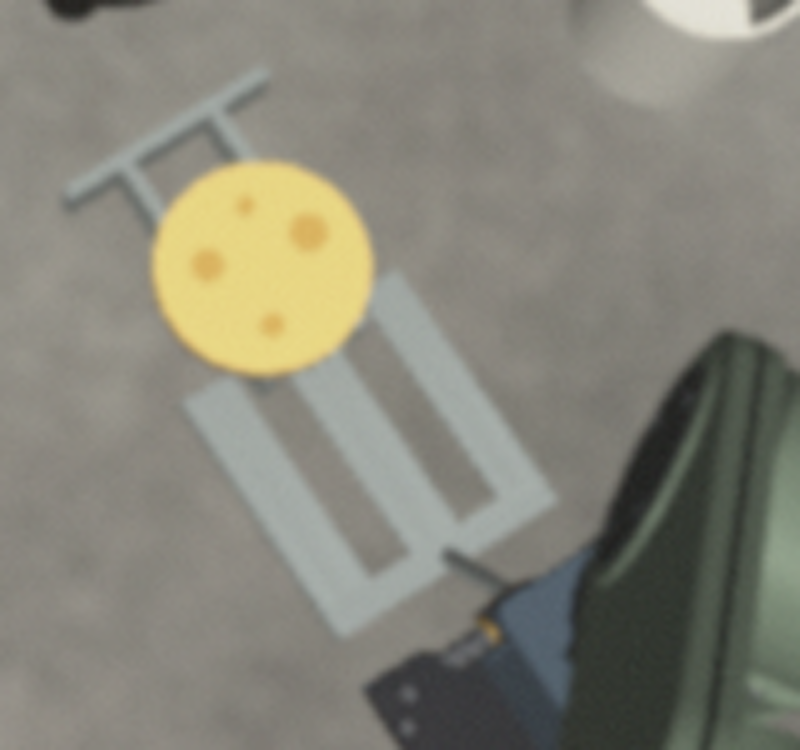

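View pics/s3c.png

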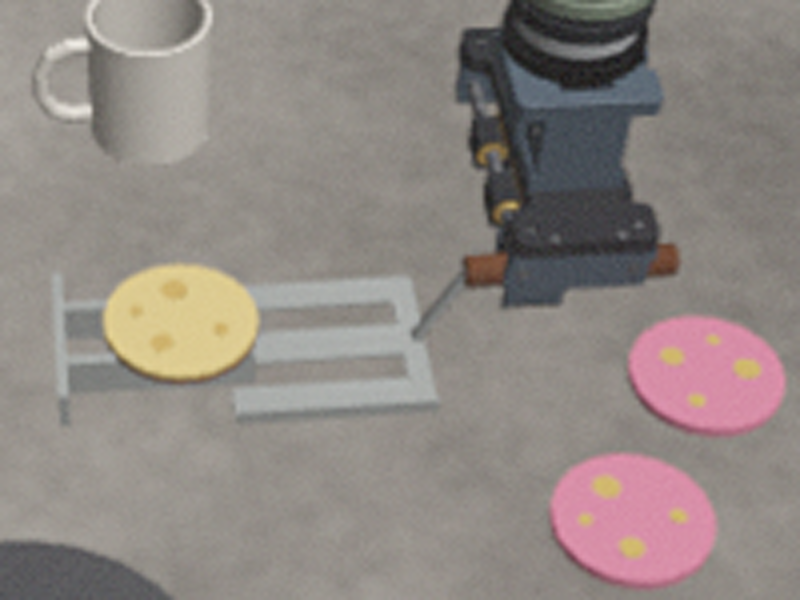

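```bash
python3 - <<'E'
from h import *
z=4
a=fit('top',[(52,58,z+4),(52,-52,z),(-66,-52,z),(-66,58,z+4),(-52,32,z),(-52,12,z),(-52,-12,z),(-52,-32,z)],un(350,150,5,[(182,402),(396,271),(556,494),(342,638),(371,580),(411,551),(460,521),(497,495)]))
b=fit('top',[(69,50,26),(69,-50,26),(69,22,26),(69,-22,26)],un(350,150,5,[(68,197),(266,74),(124,163),(212,108)]))
s=fit('side',[(52,58,z+7),(-66,58,z+7),(-66,-52,z),(-52,32,z),(-52,12,z),(-52,-12,z),(-52,-32,z)],un(280,120,4,[(236,392),(438,402),(410,278),(408,377),(404,351),(400,324),(394,301)]))
s2=fit('side',[(69,-50,26),(69,50,26),(69,50,0),(-44,25,0),(69,22,26),(69,-22,26)],un(280,120,4,[(57,275),(63,396),(65,424),(253,384),(66,357),(63,305)]))
for a,b in((a,b),(s,s2)):
  c,q=np.cos(b[2]),np.sin(b[2]); d=a[:2]-b[:2]; print('turner in rack',c*d[0]+q*d[1],-q*d[0]+c*d[1],np.degrees(a[2]-b[2]))
  c,q=np.cos(a[2]),np.sin(a[2]);
  for P in((-44,22),(66,22)):
    w=b[:2]+np.array([np.cos(b[2])*P[0]-np.sin(b[2])*P[1],np.sin(b[2])*P[0]+np.cos(b[2])*P[1]])-a[:2]; print('rail in turner',P,c*w[0]+q*w[1],-q*w[0]+c*w[1])
E
```

```text
top [ 578.9 -163.4] 31.37 res [[-0.4, 1.2], [2.2, 0.3], [-1.4, -1.0], [-0.5, 0.7], [0.8, -0.3], [-0.5, -0.2], [-0.0, 0.2], [-0.1, -0.9]]
top [ 644.7 -120.7] 30.96 res [[-0.3, 0.2], [0.2, -0.5], [0.1, 0.1], [-0.0, 0.2]]
side [ 579.6 -164.7] 26.35 res [[0.5, 8.0], [2.2, 0.3], [-3.8, -4.4], [1.6, -0.0], [0.4, 0.4], [0.4, -1.4], [-1.3, -3.0]]
side [ 646.7 -117.4] 30.19 res [[0.2, -2.7], [-0.0, -0.6], [-0.9, 0.8], [-1.7, -0.9], [1.1, 2.6], [1.4, 0.9]]
turner in rack -78.44602253254577 -2.724548419371601 0.40582291361253836
rail in turner (-44, 22) 34.62027966761528 24.479950951556397
rail in turner (66, 22) 144.61752043231104 23.700833403588938
turner in rack -81.76380922790167 -7.192859018508088 -3.8347998924991296
rail in turner (-44, 22) 35.72684100402343 31.653137868923352
rail in turner (66, 22) 145.48055444605507 39.00992967543786
```

jog_arm(plan=[0,-0.4,0,0,0,0,-1.0,0,0,0,-1.0,0,0,0,-1.0,0,0,0,-1.0,0,0,0,0,0])

```text
time_s: 5.82
ee_pos: [507.1, -202.5, 66.2]
ee_rot: [137.4, 89.9, -12.0]
force: [-0.7, -0.8, -2.2]
gripper_width: 19.0
```

```bash
python3 - <<'E'
from h import *
st(); pic('top','t4'); pic('side','s4')
crop('pics/t4.png',350,150,510,300,5,'pics/t4c.png')
crop('pics/s4.png',280,120,480,270,4,'pics/s4c.png')
E
```

```text
t 5.82 q [-23.   25.3 106.9   0.   47.7  36.4] p [ 507.1 -202.5   66.2] w 19.0 F [-0.7 -0.8 -2.2]
x [ 0.002 -0.001 -1.   ] y [ 0.508 -0.861  0.002] z [-0.861 -0.508 -0.002]
```

View pics/t4c.png

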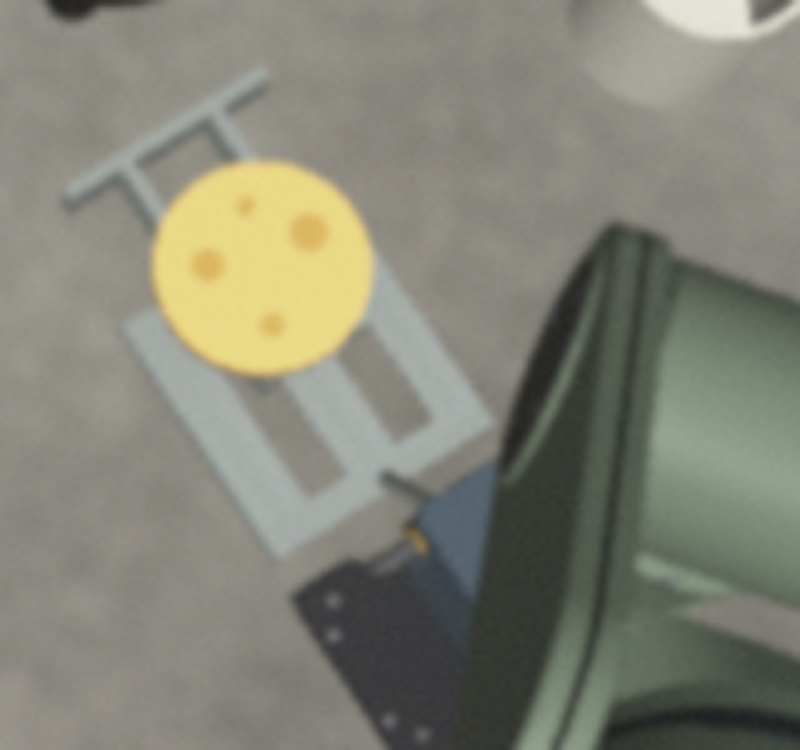

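View pics/s4c.png

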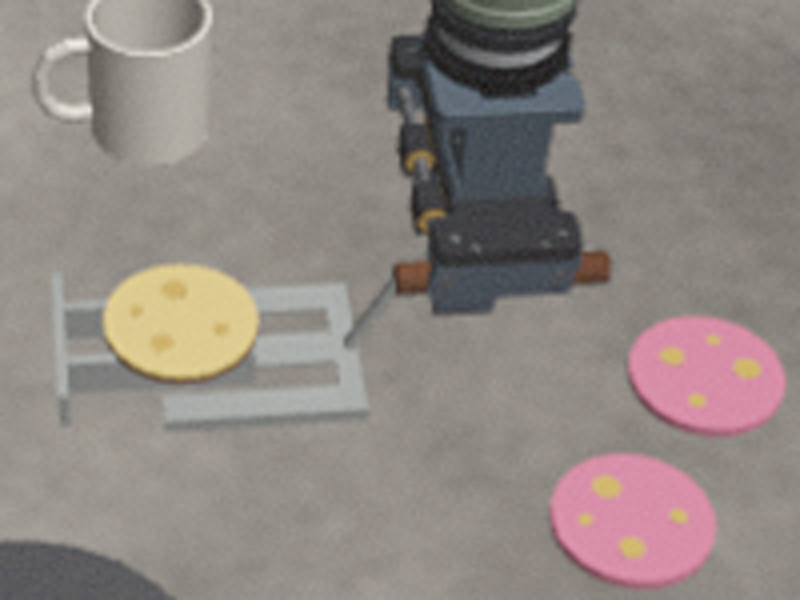

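jog_arm(plan=[0,0,-1.0,0,0,0,-1.0,0,0,0,-1.0,0,0,0,-0.8,0,0,0,0,0])

```text
time_s: 6.33
ee_pos: [539.4, -183.2, 66.1]
ee_rot: [140.0, 89.9, -9.4]
force: [0.8, -0.1, -1.8]
gripper_width: 19.2
```

```bash
python3 - <<'E'
from h import *
st(); pic('top','t5'); pic('side','s5')
crop('pics/t5.png',350,150,510,300,5,'pics/t5c.png')
crop('pics/s5.png',280,120,480,270,4,'pics/s5c.png')
E
```

```text
t 6.33 q [-19.9  27.  103.6   0.   49.2  39.5] p [ 539.4 -183.2   66.1] w 19.2 F [ 0.8 -0.1 -1.8]
x [ 0.002 -0.    -1.   ] y [ 0.508 -0.861  0.001] z [-0.861 -0.508 -0.001]
```

View pics/t5c.png

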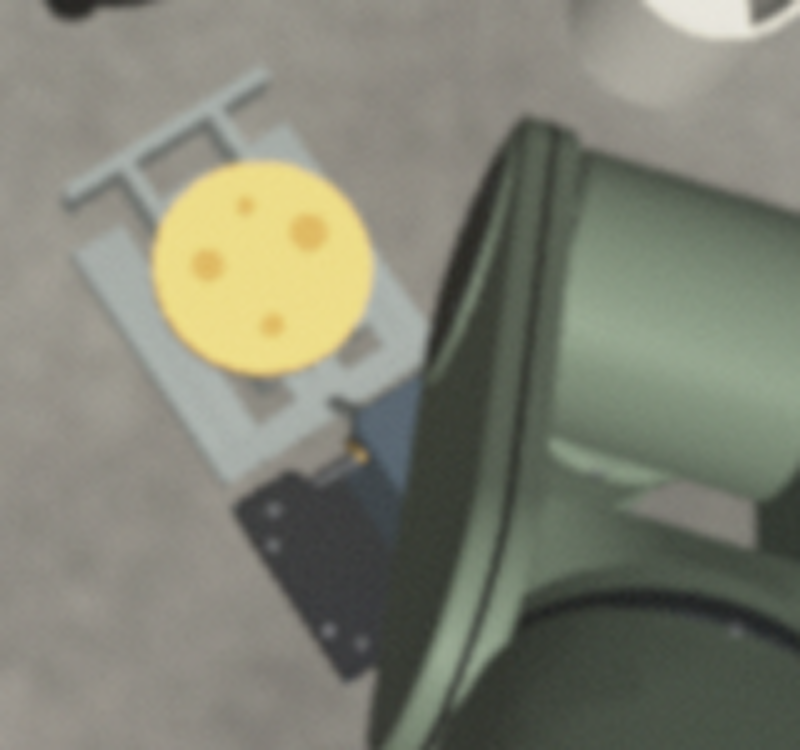

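View pics/s5c.png

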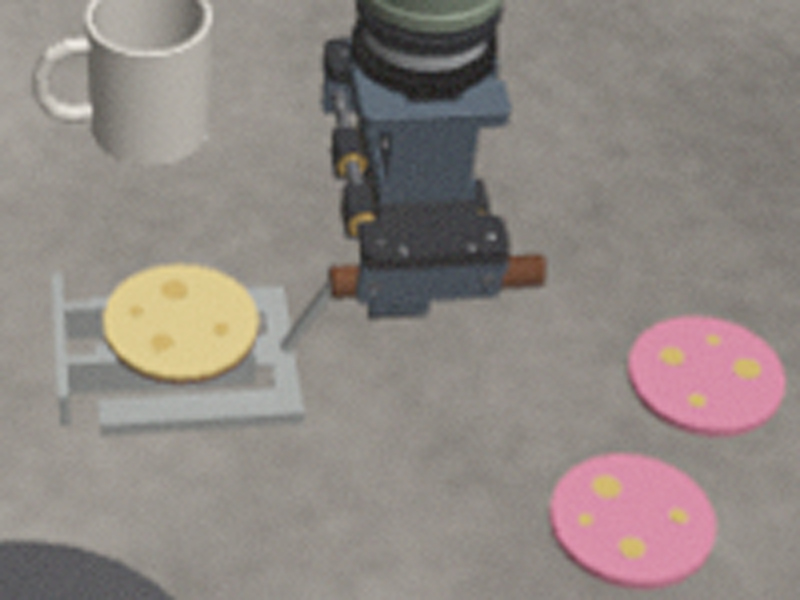

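jog_arm(plan=[0.2,0,0,0,0,0,0,0,0,0,0,0])

```text
time_s: 6.68
ee_pos: [537.2, -184.0, 64.0]
ee_rot: [176.8, 90.0, 27.3]
force: [0.7, 1.4, -0.8]
gripper_width: 18.8
```

jog_arm(plan=[0,0,0,0,0,0,0,0,0,0,0,0,0,0,0,0,0,0,0,0,0,0,0,0], claw=6.5)

```text
time_s: 7.18
ee_pos: [537.3, -184.0, 64.0]
ee_rot: [106.9, 90.0, -42.6]
force: [-0.2, -0.3, 0.5]
gripper_width: 56.2
```

```bash
python3 - <<'E'
from h import *
st()
E
```

```text
t 7.18 q [-20.1  27.1 103.9  -0.   49.   39.5] p [ 537.3 -184.    64. ] w 56.2 F [-0.2 -0.3  0.5]
x [ 0. -0. -1.] y [ 0.507 -0.862  0.   ] z [-0.862 -0.507 -0.   ]
```

jog_arm(plan=[-3.7,0,0,0,-3.7,0,0,0,-3.7,0,0,0,-3.7,0,0,0,-3.7,0,0,0,0,-3.36,-2.15,0,0,-3.36,-2.15,0,0,-3.36,-2.15,0,0,-3.36,-2.15,0,0,-3.36,-2.15,0,0,-3.36,-2.15,0,0,-3.36,-2.15,0])

```text
time_s: 8.18
ee_pos: [547.3, 96.9, 249.1]
ee_rot: [132.1, 90.0, -17.4]
force: [1.0, -0.9, 0.4]
gripper_width: 65.3
```

jog_arm(plan=[0,-3.36,-2.15,0,0,-3.36,-2.15,0,0,-3.36,-2.15,0,0,-3.36,-2.15,0,0,-3.36,-2.15,0,0,-3.36,-2.15,0,0,0,0,0])

```text
time_s: 8.77
ee_pos: [556.0, 341.2, 248.0]
ee_rot: [-119.7, 89.8, 91.1]
force: [-0.2, -0.2, 0.2]
gripper_width: 65.0
```

```bash
python3 - <<'E'
from h import *
st();pic('top','t6'); crop('pics/t6.png',350,150,510,330,4,'pics/t6c.png')
E
```

```text
t 8.77 q [30.4 25.1 77.8  0.2 77.  89.6] p [556.  341.2 248. ] w 65.0 F [-0.2 -0.2  0.2]
x [-0.     0.004 -1.   ] y [ 0.512 -0.859 -0.003] z [-0.859 -0.512 -0.002]
```

View pics/t6c.png

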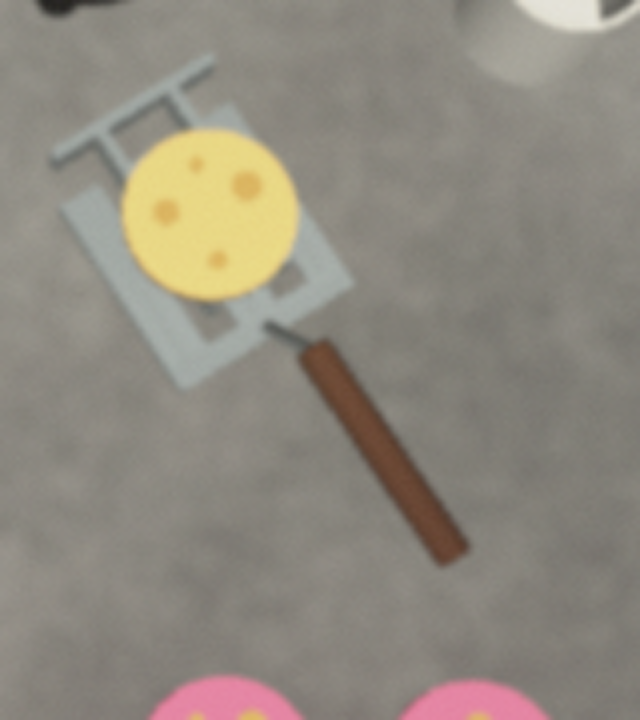

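jog_arm(plan=[0,0,-3,0,0,0,-3,0,0,0,-3,0,0,0,-3,0,0,0,-3,0,0,0,-3,0,0,0,-3,0,0,0,-3,0,0,0,-3,0,0,0,-3,0])

```text
time_s: 9.65
ee_pos: [791.4, 470.1, 230.6]
ee_rot: [178.0, 89.3, 28.3]
force: [5.2, 3.7, 0.2]
gripper_width: 65.1
```

```bash
python3 - <<'E'
from h import *
st()
E
```

```text
t 9.65 q [ 30.   59.9  12.3  -0.  107.1  89.6] p [791.4 470.1 230.6] w 65.1 F [5.2 3.7 0.2]
x [ 0.011  0.006 -1.   ] y [ 0.506 -0.863  0.   ] z [-0.863 -0.506 -0.013]
```

jog_arm(plan=[0,0,-3,0,0,0,-3,0,0,0,-3,0,0,0,-3,0,0,0,-3,0,0,0,-3,0])

```text
time_s: 10.15
ee_pos: [836.8, 496.4, 198.9]
ee_rot: [-179.9, 82.1, 30.5]
force: [-0.0, 0.4, -0.8]
gripper_width: 64.9
```

```bash
python3 - <<'E'
from h import *
st()
E
```

```text
t 10.15 q [30.  61.9 12.6  0.1 97.7 89.6] p [836.8 496.4 198.9] w 64.9 F [-0.   0.4 -0.8]
x [ 0.118  0.069 -0.991] y [ 0.506 -0.862 -0.   ] z [-0.854 -0.502 -0.137]
```

jog_arm(plan=[0,0,-4,0,0,0,-4,0,0,0,-4,0,0,0,-4,0,0,0,-4,0,0,0,-4,0,0,0,-4,0,0,0,-4,0])

```text
time_s: 10.82
ee_pos: [903.1, 534.2, 185.8]
ee_rot: [-179.8, 69.7, 30.6]
force: [-0.6, -0.4, 0.5]
gripper_width: 65.0
```

```bash
python3 - <<'E'
from h import *
st()
E
```

```text
t 10.82 q [29.9 63.7 12.6  0.2 83.5 89.5] p [903.1 534.2 185.8] w 65.0 F [-0.6 -0.4  0.5]
x [ 0.298  0.176 -0.938] y [ 0.507 -0.862 -0.001] z [-0.809 -0.475 -0.347]
```

```bash
python3 - <<'E'
from h import *
for v in(0,14,62): print(onz('top',100,v,0))
print(onz('side',60,320,0),onz('side',200,165,0),onz('side',320,30,0))
pic('side','s7')
E
```

```text
[1147.49744972  539.97340237    0.        ]
[1112.74619459  538.61243278    0.        ]
[995.61869489 533.79545645   0.        ]
[989.10056613 394.95322807   0.        ] [ 1.00639078e+03 -1.13836138e+02  1.13686838e-13] [1044.81982503 -884.10983217    0.        ]
```

View pics/s7.png

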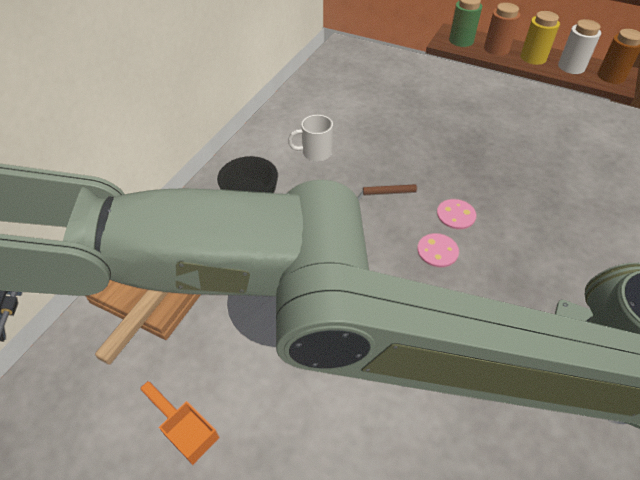

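```bash
cat > fitk.py <<'E'
from h import *
L=[json.loads(l) for l in open('log.jsonl')]
Q=np.radians([l[0] for l in L]);P=np.array([l[1] for l in L])
r=np.hypot(P[:,0],P[:,1]);z=P[:,2]
def f(p):
    h,r0,a,b,ph,d=p; s=Q[:,1]+Q[:,2]; t=s+Q[:,4]
    return np.r_[r0+a*np.sin(Q[:,1])+b*np.sin(s+ph)+d*np.sin(t)-r, h+a*np.cos(Q[:,1])+b*np.cos(s+ph)+d*np.cos(t)-z]
x=least_squares(f,[180,0,420,400,0,200]); print(x.x,np.abs(x.fun).max(),np.degrees(x.x[4]),len(L))
E
python3 fitk.py
```

```text
[1.40326792e+02 1.59641715e-01 5.91739916e+02 4.17731218e+02
 6.03227950e-02 3.10665108e+02] 0.01150185272319959 3.456241559245114 13
```

jog_arm(plan=[-4,0,0.9,0,-4,0,0.9,0,-4,0,0.9,0,-4,0,0.9,0,-4,0,0.9,0,-4,0,0.9,0,-4,0,0.9,0,-4,0,0.9,0,-4,0,0.9,0,-4,0,0.9,0,-4,0,0.9,0,-4,0,0.9,0])

```text
time_s: 11.87
ee_pos: [667.4, 395.4, 595.7]
ee_rot: [-179.8, 69.4, 30.6]
force: [5.4, 2.9, 6.1]
gripper_width: 65.0
```

```bash
cat > kin.py <<'E'
from h import *
h,r0,a,b,ph,d=140.327,0.16,591.74,417.73,0.06032,310.665
Rz=lambda t:R.from_euler('z',t,degrees=True).as_matrix()
Ry=lambda t:R.from_euler('y',t,degrees=True).as_matrix()
# tool x = local z ; local frame L = Rz(q1)Ry(q2+q3)Rz(s4 q4)Ry(q5)Rz(q6) ; tool=L*C
C=None
def core(q,s4=1):
    A=Rz(q[0])@Ry(q[1]+q[2])@Rz(s4*q[3]); 
    L=A@Ry(q[4])@Rz(q[5])
    w=Rz(q[0])@np.array([r0+a*np.sin(np.radians(q[1]))+b*np.sin(np.radians(q[1]+q[2])+ph),0,h+a*np.cos(np.radians(q[1]))+b*np.cos(np.radians(q[1]+q[2])+ph)])
    return L,w
Ll=[json.loads(l) for l in open('log.jsonl')]
Cs=[core(l[0])[0].T@np.array(l[2]) for l in Ll]
C=np.round(Cs[0]); 
if __name__=='__main__':
    for s4 in(1,-1):
        for l in Ll:
            L,w=core(l[0],s4); print(s4,round(np.degrees(np.linalg.norm(R.from_matrix((L@C).T@np.array(l[2])).as_rotvec())),3),np.round(w+d*L[:,2]-l[1],2))
def fk(q):
    L,w=core(q); return L@C,w+d*L[:,2]
lo=np.array([-177.97,-48.28,12.27,-77.06,2.81,-146.56]);hi=np.array([177.97,115.42,149.76,257.06,150.46,146.56])
def ik(Rt,p,q0):
    def f(q):
        M,x=fk(q); return np.r_[(x-p)/5,R.from_matrix(M.T@Rt).as_rotvec()*60]
    s=least_squares(f,np.clip(q0,lo+.01,hi-.01),bounds=(lo,hi)); return s.x,np.abs(s.fun).max()
def pose(heading,theta,roll=0):
    "tool: x forward along heading pitched theta below horizontal; z down, y right at roll 0; roll about tool x"
    f=np.array([np.cos(np.radians(heading)),np.sin(np.radians(heading)),0]);u=np.array([0,0,1.]);t=np.radians(theta)
    x=np.cos(t)*f-np.sin(t)*u; zz=-np.cos(t)*u-np.sin(t)*f; y=np.cross(zz,x)
    return np.c_[x,y,zz]@R.from_euler('x',roll,degrees=True).as_matrix()
E
python3 - <<'E'
from h import *
st()
E
python3 kin.py | tail -8
```

```text
t 11.87 q [ 29.7  35.3  12.3   0.4 111.9  89.4] p [667.4 395.4 595.7] w 65.0 F [5.4 2.9 6.1]
x [ 0.303  0.179 -0.936] y [ 0.507 -0.862 -0.001] z [-0.807 -0.474 -0.352]
-1 0.074 [ -4.49 -10.91   0.  ]
-1 0.054 [ -3.88 -11.06   0.  ]
-1 0.011 [ -3.81 -10.8    0.  ]
-1 0.405 [ 7.00e+00 -1.17e+01 -1.00e-02]
-1 0.044 [ 5.7  -9.72  0.  ]
-1 0.143 [  6.19 -10.59   0.  ]
-1 0.476 [ 7.080e+00 -1.216e+01  1.000e-02]
-1 0.734 [  7.6  -13.16  -0.03]
```

```bash
python3 - <<'E'
from kin import *
for s4 in(1,-1):
  for l in Ll[-3:]:
    L,w=core(l[0],s4); print(s4,round(np.degrees(np.linalg.norm(R.from_matrix((L@C).T@np.array(l[2])).as_rotvec())),3), np.round(Rz(-l[0][0])@(np.array(l[1])-(w+d*L[:,2])),2))
E
grep -n . log.jsonl | cut -c1-130
```

```text
1 0.0 [-0.07 11.5  -0.  ]
1 0.0 [-7.00e-02  1.15e+01 -1.00e-02]
1 0.0 [-0.09 11.5   0.03]
-1 0.143 [-0.07 12.27 -0.  ]
-1 0.476 [-7.000e-02  1.407e+01 -1.000e-02]
-1 0.734 [-0.09 15.2   0.03]
1:[[-39.045954926643816, 25.441528031382592, 95.72755669686329, 0.1441328329654902, 58.984700331576306, 47.712971267149136], [471.
2:[[-39.045954926643816, 25.441528031382592, 95.72755669686329, 0.1441328329654902, 58.984700331576306, 47.712971267149136], [471.
3:[[-39.78112882515219, 29.014441957501646, 100.06712813246207, -0.005716221241830986, 50.83886340725186, 47.33519352036091], [464
4:[[-39.7756101242533, 29.07176611892032, 100.11132433479428, 0.013406559252238104, 50.84342826975487, 47.33996458699645], [464.47
5:[[-32.07316611300636, 19.962327982443433, 112.66369928256402, -0.029582834307945984, 47.29703671139166, 27.373372032804674], [42
6:[[-26.837208367680855, 23.88178388246343, 109.6078475788823, 0.019955006249493413, 46.48052230407617, 32.60077874991183], [473.6
7:[[-22.98894897471175, 25.294844324451905, 106.85928570794236, 0.03699076056732939, 47.70486391676552, 36.42229939581574]
[... 225 characters left out ...]
 49.00744639603444, 39.46417074192895], [537.
10:[[30.43373833236435, 25.072825679164225, 77.83507314431294, 0.2024608096110829, 76.98125741546606, 89.57837894885333], [555.988
11:[[29.999575511542766, 59.872015272164965, 12.263602284827938, -0.02219130632009199, 107.13338774005037, 89.60603430649192], [79
12:[[29.977287152241075, 61.89015365507666, 12.557248699573911, 0.07157768888285551, 97.70080777548844, 89.57557933699896], [836.8
13:[[29.907227797758136, 63.686688192595504, 12.572262725355587, 0.238159096778483, 83.45437852092327, 89.50115623740169], [903.14
14:[[29.656630655316945, 35.263934755080335, 12.261370010057915, 0.367222372980743, 111.86501503171617, 89.43228463242696], [667.4
```

```bash
sed -i 's/w=Rz(q\[0\])@np.array(\[r0+a\*np.sin(np.radians(q\[1\]))+b\*np.sin(np.radians(q\[1\]+q\[2\])+ph),0,/w=Rz(q[0])@np.array([r0-.07+a*np.sin(np.radians(q[1]))+b*np.sin(np.radians(q[1]+q[2])+ph),11.5,/' kin.py
python3 - <<'E'
from kin import *
M,x=fk(Ll[-1][0]); print(x-Ll[-1][1])
z=2.5
T=fit('top',[(52,58,z+4),(-66,-52,z),(-66,58,z+4),(-85,0,55),(-210,0,55)],un(350,150,4,[(61,208),(354,284),(184,390),(316,350),(456,556)]))
H=np.degrees(T[2]); c,s=np.cos(T[2]),np.sin(T[2])
def turnpt(x,y,zz): return np.array([T[0]+c*x-s*y,T[1]+s*x+c*y,zz])
q0=np.array([-20,30,100,70,60,60.])
for th in(5,10,15):
  for br in(80,-60,180):
    g=turnpt(-150,0,55); p=g-6*pose(H,th)[:,0]
    q,e=ik(pose(H,th),p,np.array([-40,30,100,br,70,60.])); print(th,'grip',np.round(p,0),np.round(q,1),round(e,3))
    # comal: handle axis pt above comal
    off=np.array([-150*c, -150*s])
    q2=q
    for roll in(0,-45,-90,-135):
        pc=np.array([607+off[0],151+off[1],100.]);q2,e=ik(pose(H,th,roll),pc,q2); print('   comal',roll,np.round(q2,1),round(e,3))
E
```

```text
[ 0.01951629  0.01113286 -0.03173889]
top [ 642.1 -121.8] 30.79 res [[0.8, 0.9], [0.4, -1.7], [-1.2, 0.6], [1.8, 1.4], [-1.8, -1.2]]
5 grip [ 508. -202.   56.] [-57.6  52.7 128.9  91.8  85.  -91.7] 0.0
   comal 0 [ -28.    52.3  149.8  115.4   94.6 -109.4] 6.137
   comal -45 [ -27.2   46.3  149.8  117.5   89.3 -146.6] 6.437
   comal -90 [ -26.3   19.2  141.7  104.9   60.9 -146.6] 19.554
   comal -135 [ -11.6    1.3  134.2   82.9   32.9 -146.6] 27.334
5 grip [ 508. -202.   56.] [-57.6  52.7 128.9  91.8  85.  -91.7] 0.0
   comal 0 [ -28.    52.3  149.8  115.4   94.6 -109.4] 6.137
   comal -45 [ -27.2   46.3  149.8  117.5   89.3 -146.6] 6.437
   comal -90 [ -26.3   19.2  141.7  104.9   60.9 -146.6] 19.554
   comal -135 [ -11.6    1.3  134.2   82.9   32.9 -146.6] 27.334
5 grip [ 508. -202.   56.] [-57.6  52.7 128.9  91.8  85.  -91.7] 0.0
   comal 0 [ -28.    52.3  149.8  115.4   94.6 -109.4] 6.137
   comal -45 [ -27.2   46.3  149.8  117.5   89.3 -146.6] 6.437
   comal -90 [ -26.3   19.2  141.7  104.9   60.9 -146.6] 19.554
   comal -135 [ -11.6    1.3  134.2   82.9   32.9 -146.6] 27.334
1
[... 1218 characters left out ...]
5
   comal -135 [  -9.6    3.4  133.7   80.2   29.8 -146.6] 21.727
15 grip [ 508. -202.   57.] [-56.3  45.6 129.4  91.5  74.8 -84.8] 0.0
   comal 0 [-25.   38.2 149.8 121.3  77.1 -95.8] 5.071
   comal -45 [ -25.    38.2  149.8  121.3   77.1 -140.8] 5.071
   comal -90 [ -23.2   17.4  142.   105.6   53.8 -146.6] 14.765
   comal -135 [  -9.6    3.4  133.7   80.2   29.8 -146.6] 21.727
15 grip [ 508. -202.   57.] [-56.3  45.6 129.4  91.5  74.8 -84.8] 0.0
   comal 0 [-25.   38.2 149.8 121.3  77.1 -95.8] 5.071
   comal -45 [ -25.    38.2  149.8  121.3   77.1 -140.8] 5.071
   comal -90 [ -23.2   17.4  142.   105.6   53.8 -146.6] 14.765
   comal -135 [  -9.6    3.4  133.7   80.2   29.8 -146.6] 21.727
```

```bash
cat > sim.py <<'E'
from kin import *
def path(Rt,p0,p1,q,n=20,show=4):
    for i in range(n+1):
        p=p0+(p1-p0)*i/n; qn,e=ik(Rt,p,q); dq=np.abs(qn-q).max()
        if i%show==0 or e>.05: print(np.round(p,0),np.round(qn,1),'e',round(e,3),'dq',round(dq,1))
        q=qn
    return q
E
python3 - <<'E'
from sim import *
H,th=31,8
P=pose(H,th)
q=np.array([30,30,14,0,54,89.5]); x=fk(q)[1]; print(np.round(x),np.degrees(np.arcsin(fk(q)[0][2,0])))
q0,e=ik(P,x,q);print(q0,e)
g=np.array([642.5,-121.5,0])+[-115*np.cos(np.radians(H)),-115*np.sin(np.radians(H)),55]-6*P[:,0]
via=g+[-60,-36,250]
v0=np.array([600,300,500.])
print('A');q=path(P,x,v0,q0); print('B');q=path(P,v0,via,q);print('C');q=path(P,via,g,q)
E
```

```text
[784. 466. 892.] -7.999999999999984
[29.49046446 29.99250165 14.01470563  1.84760904 54.009702   88.70387493] 4.5474735088646414e-14
A
[784. 466. 892.] [29.5 30.  14.   1.8 54.  88.7] e 0.0 dq 0.0
[747. 433. 814.] [28.4 16.2 49.6  4.9 32.3 85.5] e 0.0 dq 6.4
[710. 399. 735.] [27.1  9.  70.1 11.9 19.2 78.2] e 0.0 dq 4.6
[673. 366. 657.] [25.5  4.1 86.6 37.1  9.1 52.5] e 0.0 dq 10.5
[637. 333. 578.] [ 23.5   0.8 101.  116.9   8.3 -28.2] e 0.0 dq 18.8
[600. 300. 500.] [ 21.   -0.8 114.2 146.6  18.1 -59.3] e 0.0 dq 4.2
B
[600. 300. 500.] [ 21.   -0.8 114.2 146.6  18.1 -59.3] e 0.0 dq 0.0
[576. 196. 461.] [  4.8  -3.6 123.  125.7  32.6 -44.4] e 0.0 dq 4.5
[552.  92. 422.] [-15.2  -2.6 128.7 112.1  50.5 -40.9] e 0.0 dq 5.2
[527. -12. 384.] [-35.    2.7 130.7 101.   67.1 -43.9] e 0.0 dq 4.7
[ 503. -116.  345.] [-50.7  10.9 128.6  91.1  78.5 -49. ] e 0.0 dq 3.5
[ 479. -220.  306.] [-61.9  20.  122.7  82.9  85.4 -52.7] e 0.0 dq 2.4
C
[ 479. -220.  306.] [-61.9  20.  122.7  82.9  85.4 -52.7] e 0.0 dq 0.0
[ 491. -213.  256.] [-60.   25.3 125.4  85.2  83.5 -60.6] e 0.0 dq 2.0
[ 503. -205.  206.] [-58.2  31.2 127.4  87.8  82.3 -68.4] e 0.0 dq 1.9
[ 515. -198.  156.] [-56.4  37.5 128.6  90.6  81.6 -75.9] e 0.0 dq 1.8
[ 527. -191.  106.] [-54.5  44.  129.   93.5  81.5 -82.9] e 0.0 dq 1.7
[ 539. -184.   56.] [-52.7  50.5 128.5  96.2  81.9 -89. ] e 0.0 dq 1.6
```

```bash
python3 - <<'E'
from sim import *
H,th=31,8
f=np.array([np.cos(np.radians(H)),np.sin(np.radians(H)),0])
qg=np.array([-52.7,50.5,128.5,96.2,81.9,91.])
for gx in(-105,-115):
  for Pc in((607,151),(625,147),(640,143),(655,139),(650,165)):
    q=qg.copy()
    tcp=np.array([*Pc,95])+gx*f-6*pose(H,th)[:,0]
    mid=tcp+[0,-150,100]
    q,e0=ik(pose(H,th,180),mid,q)
    out=[]
    for r in range(180,40,-10):
        q,e=ik(pose(H,th,r),tcp,q); out.append(e)
        if r in(180,100,60): print(gx,Pc,r,np.round(q,1),round(e,3))
E
```

```text
-105 (607, 151) 180 [-19.2  49.1 149.8 127.4  93.1  75.4] 3.809
-105 (607, 151) 100 [-19.2  49.1 149.8 127.4  93.1  -4.6] 3.809
-105 (607, 151) 60 [-19.2  49.1 149.8 127.4  93.1 -44.6] 3.809
-105 (625, 147) 180 [-17.7  49.4 149.8 130.5  94.3  75.6] 1.71
-105 (625, 147) 100 [-17.7  49.4 149.8 130.5  94.3  -4.4] 1.71
-105 (625, 147) 60 [-17.7  49.4 149.8 130.5  94.3 -44.4] 1.71
-105 (640, 143) 180 [-16.7  49.4 149.5 132.6  94.9  76. ] 0.0
-105 (640, 143) 100 [-16.7  49.4 149.5 132.6  94.9  -4. ] 0.0
-105 (640, 143) 60 [-16.7  49.4 149.5 132.6  94.9 -44. ] 0.0
-105 (655, 139) 180 [-16.7  48.3 147.3 132.9  92.6  78.5] 0.0
-105 (655, 139) 100 [-16.7  48.3 147.3 132.9  92.6  -1.5] 0.0
-105 (655, 139) 60 [-16.7  48.3 147.3 132.9  92.6 -41.5] 0.0
-105 (650, 165) 180 [-12.1  49.  148.8 137.2  95.1  77.9] 0.0
-105 (650, 165) 100 [-12.1  49.  148.8 137.2  95.1  -2.1] 0.0
-105 (650, 165) 60 [-12.1  49.  148.8 137.2  95.1 -42.1] 0.0
-115 (607, 151) 180 [-21.3  49.1 149.8 124.7  92.2  75. ] 4.441
-115 (607, 151) 100 [-21.3  49.1 149.8 124.7  92.2  -5. ] 4.441
-115 (607, 151) 60 [-21.3  49.1 149.8 124.7  92.2 -45. ] 4.441
-115 (625, 147) 180 [-19.7  49.3 149.8 127.9  93.5  75.2] 2.458
-115 (625, 147) 100 [-19.7  49.3 149.8 127.9  93.5  -4.8] 2.458
-115 (625, 147) 60 [-19.7  49.3 149.8 127.9  93.5 -44.8] 2.458
-115 (640, 143) 180 [-18.6  49.5 149.8 130.4  94.4  75.4] 0.659
-115 (640, 143) 100 [-18.6  49.5 149.8 130.4  94.4  -4.6] 0.659
-115 (640, 143) 60 [-18.6  49.5 149.8 130.4  94.4 -44.6] 0.659
-115 (655, 139) 180 [-18.1  48.8 148.3 131.5  93.3  77.2] 0.0
-115 (655, 139) 100 [-18.1  48.8 148.3 131.5  93.3  -2.8] 0.0
-115 (655, 139) 60 [-18.1  48.8 148.3 131.5  93.3 -42.8] 0.0
-115 (650, 165) 180 [-13.5  49.5 149.8 135.7  95.8  76.5] 0.117
-115 (650, 165) 100 [-13.5  49.5 149.8 135.7  95.8  -3.5] 0.117
-115 (650, 165) 60 [-13.5  49.5 149.8 135.7  95.8 -43.5] 0.117
```

jog_arm(plan=[0,0,-4.1,0,0,0,-4.1,0,0,0,-4.1,0,0,0,-4.1,0,0,0,-4.1,0,0,0,-4.1,0,0,0,-4.1,0,0,0,-4.1,0,0,0,-4.1,0,0,0,-4.1,0,0,0,-4.1,0,0,0,-4.1,0])

```text
time_s: 12.87
ee_pos: [807.0, 476.2, 567.8]
ee_rot: [-179.8, 51.3, 30.6]
force: [0.1, 0.2, -0.1]
gripper_width: 65.0
```

```bash
python3 - <<'E'
from h import *
s,M=st(); print(np.degrees(np.arcsin(M[2,0])),np.degrees(np.arctan2(M[1,0],M[0,0])))
E
```

```text
t 12.87 q [29.6 41.3 12.5  0.6 87.4 89.4] p [807.  476.2 567.8] w 65.0 F [ 0.1  0.2 -0.1]
x [ 0.539  0.319 -0.78 ] y [ 0.507 -0.862 -0.002] z [-0.673 -0.394 -0.626]
-51.26613086333988 30.60270953930759
```

jog_arm(plan=[-2.4,0,-3.3,0,-2.4,0,-3.3,0,-2.4,0,-3.3,0,-2.4,0,-3.3,0,-2.4,0,-3.3,0,-2.4,0,-3.3,0,-2.4,0,-3.3,0,-2.4,0,-3.3,0])

```text
time_s: 13.53
ee_pos: [731.1, 431.8, 731.1]
ee_rot: [-179.8, 40.2, 30.7]
force: [-0.0, 0.4, 1.0]
gripper_width: 64.9
```

```bash
python3 - <<'E'
from h import *
s,M=st(); print(np.degrees(np.arcsin(M[2,0])),np.degrees(np.arctan2(M[1,0],M[0,0])))
E
```

```text
t 13.53 q [29.4 31.2 12.3  0.9 86.7 89.4] p [731.1 431.8 731.1] w 64.9 F [-0.   0.4  1. ]
x [ 0.657  0.39  -0.646] y [ 0.508 -0.861 -0.003] z [-0.557 -0.326 -0.764]
-40.220707746075405 30.671242860216687
```

jog_arm(plan=[-0.5,0,-4.1,0,-0.5,0,-4.1,0,-0.5,0,-4.1,0,-0.5,0,-4.1,0,-0.5,0,-4.1,0,-0.5,0,-4.1,0,-0.5,0,-4.1,0,-0.5,0,-4.1,0,-0.5,0,-4.1,0,-0.5,0,-4.1,0])

```text
time_s: 14.37
ee_pos: [727.2, 428.4, 840.7]
ee_rot: [-179.8, 24.3, 30.6]
force: [-0.4, 0.3, -0.8]
gripper_width: 65.0
```

```bash
python3 - <<'E'
from h import *
s,M=st(); print(np.degrees(np.arcsin(M[2,0])),np.degrees(np.arctan2(M[1,0],M[0,0])))
E
```

```text
t 14.37 q [29.3 27.6 12.3  1.3 74.4 89.3] p [727.2 428.4 840.7] w 65.0 F [-0.4  0.3 -0.8]
x [ 0.784  0.464 -0.412] y [ 0.508 -0.861 -0.003] z [-0.356 -0.207 -0.911]
-24.315673724661426 30.63477006721864
```

jog_arm(plan=[0,0,-4.1,0,0,0,-4.1,0,0,0,-4.1,0,0,0,-4.1,0,0,0,-4.1,0,0,0,-4.1,0,0,0,-4.1,0,0,0,-4.1,0])

```text
time_s: 15.03
ee_pos: [702.4, 413.1, 935.5]
ee_rot: [-179.8, 12.0, 30.6]
force: [-0.3, -0.1, 0.3]
gripper_width: 65.1
```

```bash
python3 - <<'E'
from h import *
s,M=st(); print(np.degrees(np.arcsin(M[2,0])),np.degrees(np.arctan2(M[1,0],M[0,0])))
E
```

```text
t 15.03 q [29.1 24.2 12.3  1.6 65.5 89.2] p [702.4 413.1 935.5] w 65.1 F [-0.3 -0.1  0.3]
x [ 0.842  0.498 -0.209] y [ 0.509 -0.861 -0.003] z [-0.181 -0.104 -0.978]
-12.040286172780633 30.606619846889373
```

jog_arm(plan=[0,0,-4.1,0,0,0,-4.1,0,0,0,-4.1,0,0,0,0,0])

```text
time_s: 15.37
ee_pos: [679.7, 399.6, 978.0]
ee_rot: [-179.8, 7.4, 30.6]
force: [-0.7, -0.4, 0.6]
gripper_width: 64.9
```

```bash
python3 - <<'E'
from sim import *
s,M=st(); print(np.degrees(np.arcsin(M[2,0])),np.degrees(np.arctan2(M[1,0],M[0,0])))
H=np.degrees(np.arctan2(M[1,0],M[0,0]))
f=M[:,0]*[1,1,0];f/=np.linalg.norm(f)
g=np.array([642.5,-121.5,55])-108*f-6*M[:,0]; print('grip tcp',g)
x=np.array(s['ee_pos']);q=np.array(s['qpos'])
A=np.array([620,100,750.]);B=g-90*f+[0,0,200]
q=path(M,x,A,q,12,2);q=path(M,A,B,q,12,2)
for v in (A-x,B-A): print('tool cm',np.round(M.T@v/10,2))
R2=M@R.from_euler('x',180,degrees=True).as_matrix()
q[5]+=180; print(ik(R2,B,q));print(ik(R2,g,q))
E
```

```text
t 15.37 q [29.  22.2 12.3  1.8 62.9 89.1] p [679.7 399.6 978. ] w 64.9 F [-0.7 -0.4  0.6]
x [ 0.854  0.505 -0.128] y [ 0.509 -0.861 -0.003] z [-0.112 -0.063 -0.992]
-7.370107551141287 30.59950779962052
grip tcp [ 544.41757818 -179.5046453    55.76966922]
[680. 400. 978.] [29.  22.2 12.3  1.8 62.9 89.1] e 0.002 dq 0.0
[670. 350. 940.] [24.  11.8 36.2  8.6 49.7 83.8] e 0.0 dq 9.4
[660. 300. 902.] [18.3  5.8 50.1 18.  43.  75.2] e 0.0 dq 6.4
[650. 250. 864.] [11.9  1.4 60.8 29.9 39.5 63.7] e 0.0 dq 6.3
[640. 200. 826.] [ 4.8 -1.8 69.6 43.4 38.9 50.2] e 0.0 dq 6.9
[630. 150. 788.] [-2.9 -4.  77.1 56.4 41.1 36.7] e 0.0 dq 6.7
[620. 100. 750.] [-10.9  -5.3  83.5  67.2  45.5  24.7] e 0.0 dq 5.8
[620. 100. 750.] [-10.9  -5.3  83.5  67.2  45.5  24.7] e 0.0 dq 0.0
[594.  46. 668.] [-20.5  -6.8  96.1  80.1  51.6   6.9] e 0.0 dq 8.5
[569.  -8. 585.] [-30.5  -5.7 106.7  87.7  60.3  -8.3] e 0.0 dq 7.3
[543. -63. 503.] [-40.1  -1.8 115.2  90.8  69.4 -22.2] e 0.0 dq 6.9
[ 518. -117.  421.] [-49.    5.1 121.6  90.2  77.3 -35.9] e 0.0 dq 6.9
[ 492. -171.  338.] [-56.9  14.6 125.3  87.1  82.8 -49.3] e 0.0 dq 6.6
[ 467. -225.  256.] [-63.7  25.6 126.   82.7  85.6 -61.4] e 0.0 dq 5.7
tool cm [-17.3   22.83  25.16]
tool cm [-23.15  20.37  52.77]
(array([-63.6931539 ,  25.55591247, 125.97528454,  82.71620934,
        85.56194847, 118.64611005]), np.float64(4.5474735088646414e-14))
(array([-51.80844392,  51.00026383, 128.69649185,  97.55305999,
        82.58993035,  90.47440554]), np.float64(2.659760401206682e-11))
```

jog_arm(plan=[-1.44,1.9,2.1,0,-1.44,1.9,2.1,0,-1.44,1.9,2.1,0,-1.44,1.9,2.1,0,-1.44,1.9,2.1,0,-1.44,1.9,2.1,0,-1.44,1.9,2.1,0,-1.44,1.9,2.1,0,-1.44,1.9,2.1,0,-1.44,1.9,2.1,0,-1.44,1.9,2.1,0,-1.44,1.9,2.1,0])

```text
time_s: 16.37
ee_pos: [623.5, 107.2, 752.3]
ee_rot: [-179.9, 7.8, 30.6]
force: [0.7, 0.9, -0.1]
gripper_width: 64.9
```

jog_arm(plan=[-1.29,1.13,2.93,0,-1.29,1.13,2.93,0,-1.29,1.13,2.93,0,-1.29,1.13,2.93,0,-1.29,1.13,2.93,0,-1.29,1.13,2.93,0,-1.29,1.13,2.93,0,-1.29,1.13,2.93,0,-1.29,1.13,2.93,0,-1.29,1.13,2.93,0,-1.29,1.13,2.93,0,-1.29,1.13,2.93,0])

```text
time_s: 17.37
ee_pos: [519.3, -111.0, 424.4]
ee_rot: [-179.9, 7.8, 30.6]
force: [0.8, -1.3, 1.2]
gripper_width: 65.1
```

```bash
python3 - <<'E'
from h import *
s,M=st(); print(np.degrees(np.arcsin(M[2,0])),np.degrees(np.arctan2(M[1,0],M[0,0]))); rel([467,-225,256])
E
```

```text
t 17.37 q [-48.2   4.4 121.3  90.1  76.4 -34.9] p [ 519.3 -111.   424.4] w 65.1 F [ 0.8 -1.3  1.2]
x [ 0.853  0.504 -0.136] y [ 0.509 -0.861 -0.001] z [-0.118 -0.068 -0.991]
-7.813166699020028 30.59966176642515
tool shift cm [-7.92  7.17 18.07]
```

jog_arm(plan=[-1.3,1.2,3.0,0,-1.3,1.2,3.0,0,-1.3,1.2,3.0,0,-1.3,1.2,3.0,0,-1.3,1.2,3.0,0,-1.3,1.2,3.0,0,0,0,0,1.15,0,0,0,1.15,0,0,0,1.15,0,0,0,1.15,0,0,0,1.15,0,0,0,1.15])

```text
time_s: 18.37
ee_pos: [469.1, -224.0, 257.2]
ee_rot: [-138.1, 7.9, 30.6]
force: [0.3, -0.5, -0.6]
gripper_width: 64.6
```

jog_arm(plan=[0,0,0,1.15,0,0,0,1.15,0,0,0,1.15,0,0,0,1.15,0,0,0,1.15,0,0,0,1.15,0,0,0,1.15,0,0,0,1.15,0,0,0,1.15,0,0,0,1.15,0,0,0,1.15,0,0,0,1.15])

```text
time_s: 19.37
ee_pos: [469.2, -223.9, 257.3]
ee_rot: [-55.4, 7.9, 30.6]
force: [-0.1, -0.4, 0.0]
gripper_width: 64.9
```

jog_arm(plan=[0,0,0,1.15,0,0,0,1.15,0,0,0,1.15,0,0,0,1.15,0,0,0,1.15,0,0,0,1.15,0,0,0,1.15,0,0,0,1.15,0,0,0,0])

```text
time_s: 20.12
ee_pos: [469.1, -223.8, 257.4]
ee_rot: [-0.4, 7.8, 30.6]
force: [-0.7, -0.1, -0.8]
gripper_width: 64.9
```

```bash
python3 - <<'E'
from h import *
s,M=st(); print(np.degrees(np.arcsin(M[2,0])),np.degrees(np.arctan2(M[1,0],M[0,0]))); print('y tilt',np.degrees(np.arcsin(M[2,1])))
pic('top','t8');pic('side','s8')
E
```

```text
t 20.12 q [-63.3  25.1 125.8  82.7  85.1 118.8] p [ 469.1 -223.8  257.4] w 64.9 F [-0.7 -0.1 -0.8]
x [ 0.852  0.505 -0.136] y [-0.51   0.86  -0.007] z [0.114 0.075 0.991]
-7.844716203259971 30.64360787678986
y tilt -0.3833738180363865
```

View pics/t8.png

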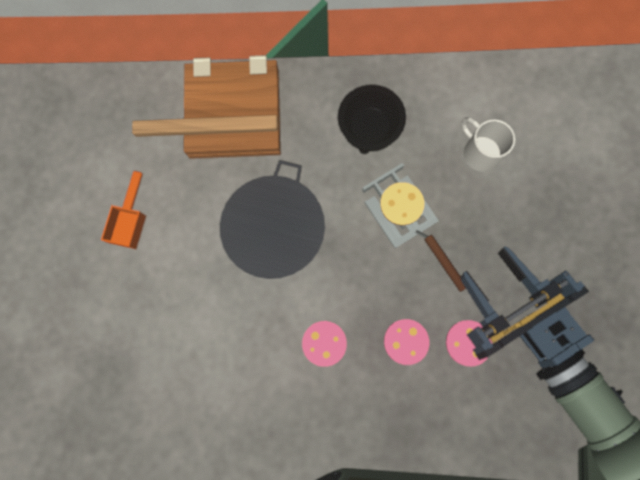

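View pics/s8.png

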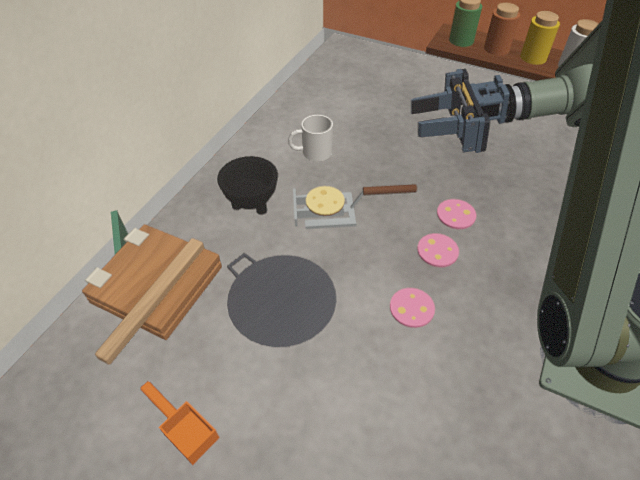

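```bash
python3 - <<'E'
from h import *
t=cv2.imread('pics/t6.png')
h=cv2.cvtColor(t,cv2.COLOR_BGR2HSV); print(h[255,445],h[260,448])
c=blob(t,(0,90,30),(14,255,160),(415,225,480,300)); rr=cv2.minAreaRect(c); print(rr, cv2.contourArea(c))
b=cv2.boxPoints(rr); d=[np.linalg.norm(b[0]-b[1]),np.linalg.norm(b[1]-b[2])]
e1,e2=((b[0]+b[1])/2,(b[2]+b[3])/2) if d[0]<d[1] else ((b[1]+b[2])/2,(b[3]+b[0])/2)
p,q=onz('top',*e1,55),onz('top',*e2,55); print(p,q,np.linalg.norm(p-q),np.degrees(np.arctan2(*(p-q)[[1,0]]))%180)
s=cv2.imread('pics/s8.png');c=blob(s,(0,90,30),(14,255,200),(355,175,425,200)); rr=cv2.minAreaRect(c);b=cv2.boxPoints(rr);d=[np.linalg.norm(b[0]-b[1]),np.linalg.norm(b[1]-b[2])]
e1,e2=((b[0]+b[1])/2,(b[2]+b[3])/2) if d[0]<d[1] else ((b[1]+b[2])/2,(b[3]+b[0])/2)
p,q=onz('side',*e1,55),onz('side',*e2,55); print(p,q,np.linalg.norm(p-q))
E
```

```text
[10 90 94] [ 11 110  90]
((445.3667907714844, 262.7511291503906), (63.24279022216797, 8.097442626953125), 55.840309143066406) 443.5
[ 568.40299327 -164.83550349   55.        ] [ 462.93129764 -227.11496453   55.        ] 122.48677416602936 30.561216280216506
[ 463.5591311  -225.69231407   55.        ] [ 569.45250194 -162.11084452   55.        ] 123.51521872833841
```

```bash
python3 - <<'E'
from sim import *
s,M=st(False); rel([544.3,-179.3,100]); rel([544.3,-179.3,56.3]); q=path(M,np.array(s['ee_pos']),np.array([544.3,-179.3,56.3]),np.array(s['qpos']),8,2)
E
```

```text
tool shift cm [ 10.8    0.17 -14.41]
tool shift cm [ 11.39   0.22 -18.74]
[ 469. -224.  257.] [-63.3  25.1 125.8  82.7  85.1 118.5] e 0.0 dq 0.0
[ 488. -213.  207.] [-60.4  31.  127.9  86.2  83.1 110.6] e 0.0 dq 3.9
[ 507. -202.  157.] [-57.5  37.4 129.1  90.   82.  103. ] e 0.0 dq 3.8
[ 526. -190.  107.] [-54.6  44.  129.4  93.8  81.7  96. ] e 0.0 dq 3.4
[ 544. -179.   56.] [-51.8  50.6 128.7  97.5  82.1  90. ] e 0.0 dq 3.3
```

jog_arm(plan=[1.8,0.03,-2.4,0,1.8,0.03,-2.4,0,1.8,0.03,-2.4,0,1.8,0.03,-2.4,0,1.8,0.03,-2.4,0,1.8,0.02,-2.4,0,0,0,0,0,0,0,0,0])

```text
time_s: 20.88
ee_pos: [544.2, -178.1, 99.5]
ee_rot: [-0.4, 7.8, 30.8]
force: [0.5, -0.3, -0.8]
gripper_width: 64.9
```

```bash
python3 - <<'E'
from sim import *
s,M=st(); rel([544.3,-179.3,56.3]); pic('top','t9');pic('side','s9')
crop('pics/s9.png',280,120,480,270,4,'pics/s9c.png')
crop('pics/t9.png',350,150,510,330,4,'pics/t9c.png')
E
```

```text
t 20.88 q [-51.7  45.  129.   96.7  81.5  95.6] p [ 544.2 -178.1   99.5] w 64.9 F [ 0.5 -0.3 -0.8]
x [ 0.851  0.507 -0.135] y [-0.512  0.859 -0.007] z [0.113 0.075 0.991]
tool shift cm [ 0.53 -0.08 -4.29]
```

View pics/s9c.png

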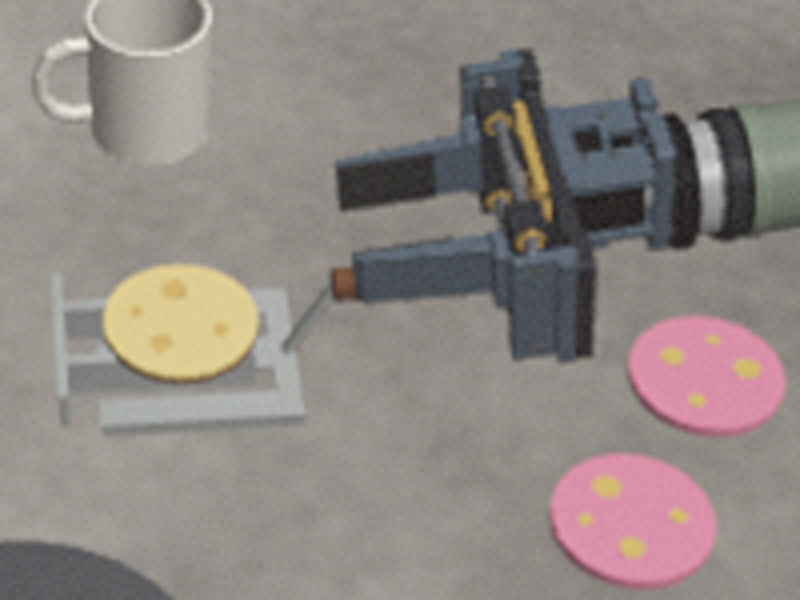

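View pics/t9c.png

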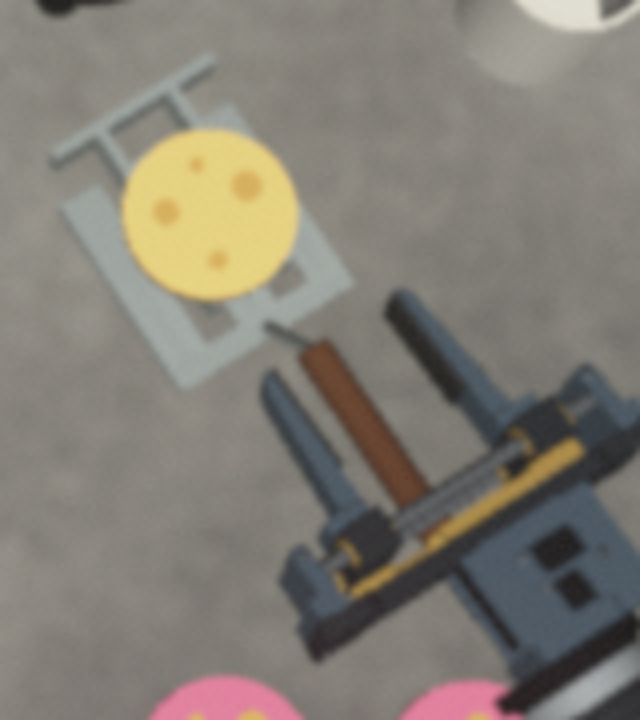

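```bash
python3 - <<'E'
from sim import *
s,M=st(False); rel([503.0,-203.7,99.5]); rel([503.0,-203.7,56.5]); q=path(M,np.array(s['ee_pos']),np.array([503,-203.7,56.3]),np.array(s['qpos']),8,4)
E
```

```text
tool shift cm [-4.71 -0.02 -0.84]
tool shift cm [-4.13  0.02 -5.1 ]
[ 544. -179.  101.] [-51.8  44.8 129.1  96.7  81.5  95.6] e 0.0 dq 0.0
[ 523. -191.   79.] [-54.9  47.7 129.4  94.1  82.1  92.3] e 0.0 dq 0.8
[ 503. -204.   56.] [-58.1  50.7 129.4  91.3  82.3  89.2] e 0.0 dq 0.8
```

Move back first, then down, then close.

jog_arm(plan=[-2.4,0,-0.4,0,-2.3,0,-0.4,0,0.2,0,-1.4,0,0.2,0,-1.4,0,0.2,0,-1.5,0,0,0,0,0,0,0,0,0])

```text
time_s: 21.57
ee_pos: [503.2, -204.2, 56.7]
ee_rot: [-0.6, 7.7, 30.6]
force: [0.1, 0.0, 0.5]
gripper_width: 64.9
```

```bash
python3 - <<'E'
from sim import *
s,M=st(); rel([503.0,-203.7,56.5]);pic('side','s10');crop('pics/s10.png',280,120,480,270,4,'pics/s10c.png')
E
```

```text
t 21.57 q [-58.1  50.6 129.4  91.4  82.3  89.4] p [ 503.2 -204.2   56.7] w 64.9 F [0.1 0.  0.5]
x [ 0.853  0.504 -0.135] y [-0.51  0.86 -0.01] z [0.111 0.077 0.991]
tool shift cm [ 0.01  0.06 -0.02]
```

View pics/s10c.png

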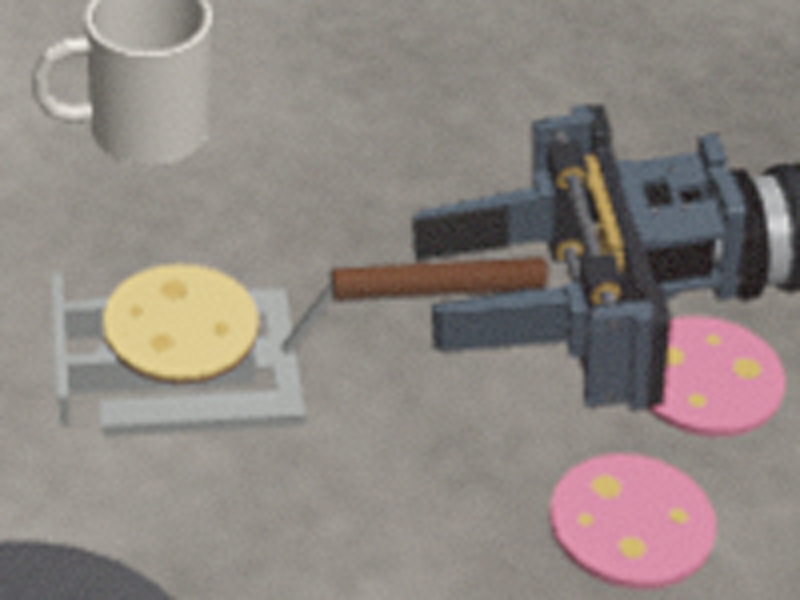

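jog_arm(plan=[0,0.06,0,0.1,0,0,0,0,0,0,0,0,0,0,0,0,0,0,0,0,0,0,0,0,0,0,0,0,0,0,0,0,0,0,0,0], claw=1.0, newtons=60)

```text
time_s: 22.37
ee_pos: [503.2, -202.9, 55.4]
ee_rot: [0.1, 7.8, 30.6]
force: [1.1, 1.0, -0.2]
gripper_width: 19.1
```

```bash
python3 - <<'E'
from sim import *
s,M=st(); H=np.degrees(np.arctan2(M[1,0],M[0,0])); f=np.array([np.cos(np.radians(H)),np.sin(np.radians(H)),0])
up=np.array([0,0,1.])
print('up tool cm per 10cm',M.T@up*10, 'fwd',M.T@f*10)
# lift 60mm, then path to comal, where limit hits
p=np.array(s['ee_pos']); q=np.array(s['qpos'])
q=path(M,p,p+[0,0,70],q,4,4)
tgt=np.array([607,151,100.])-162*f; tgt[2]=p[2]+60
print('tgt',tgt)
q=path(M,p+[0,0,70],tgt,q,16,2)
E
```

```text
t 22.37 q [-58.   50.8 129.5  91.4  82.2  89.8] p [ 503.2 -202.9   55.4] w 19.1 F [ 1.1  1.  -0.2]
x [ 0.853  0.505 -0.135] y [-0.509  0.861  0.002] z [0.117 0.067 0.991]
up tool cm per 10cm [-1.35382998  0.01876615  9.90791563] fwd [9.90793341e+00 2.56422627e-03 1.35382755e+00]
[ 503. -203.   55.] [-58.   50.8 129.5  91.4  82.2  89.8] e 0.0 dq 0.0
[ 503. -203.  125.] [-58.   41.5 129.7  90.2  82.1  99. ] e 0.0 dq 2.4
tgt [467.61133471  68.44819814 115.36510117]
[ 503. -203.  125.] [-58.   41.5 129.7  90.2  82.1  99. ] e 0.0 dq 0.0
[ 499. -169.  124.] [-56.   41.5 133.8  92.7  82.   94.8] e 0.0 dq 2.1
[ 494. -135.  123.] [-53.6  41.7 137.9  95.7  82.2  90.4] e 0.0 dq 2.2
[ 490. -101.  122.] [-50.8  42.4 142.   99.1  82.9  85.8] e 0.0 dq 2.4
[485. -67. 120.] [-47.5  43.5 145.9 102.9  84.2  80.8] e 0.0 dq 2.5
[481. -33. 119.] [-43.6  45.1 149.8 107.1  86.4  75.7] e 0.035 dq 2.5
[479. -16. 118.] [-41.7  45.  149.8 107.8  86.4  76.1] e 1.293 dq 1.9
[477.   1. 118.] [-39.7  44.9 149.8 108.7  86.4  76.5] e 2.504 dq 2.1
[474.  18. 117.] [-37.5  44.7 149.8 109.8  86.5  76.9] e 3.662 dq 2.2
[472.  35. 117.] [-35.1  44.5 149.8 111.   86.5  77.3] e 4.757 dq 2.3
[470.  51. 116.] [-32.6  44.2 149.8 112.5  86.5  77.8] e 5.782 dq 2.5
[468.  68. 115.] [-29.9  44.  149.8 114.3  86.6  78.4] e 6.723 dq 2.7
```

jog_arm(plan=[-0.14,0,1.0,0,-0.14,0,1.0,0,-0.14,0,1.0,0,-0.14,0,1.0,0,-0.14,0,1.0,0,-0.14,0,1.0,0,-0.1,0,0.7,0,0,0,0,0,0,0,0,0])

```text
time_s: 23.12
ee_pos: [502.9, -203.0, 123.4]
ee_rot: [0.0, 7.8, 30.6]
force: [-0.4, -1.3, -2.5]
gripper_width: 19.3
```

```bash
python3 - <<'E'
from sim import *
s,M=st(); pic('side','s11');crop('pics/s11.png',280,100,480,250,4,'pics/s11c.png'); pic('top','t11');crop('pics/t11.png',350,150,510,330,4,'pics/t11c.png')
E
```

```text
t 23.12 q [-58.   41.8 129.7  90.1  82.1  98.7] p [ 502.9 -203.   123.4] w 19.3 F [-0.4 -1.3 -2.5]
x [ 0.852  0.505 -0.136] y [-0.51   0.86   0.001] z [0.118 0.069 0.991]
```

View pics/s11c.png

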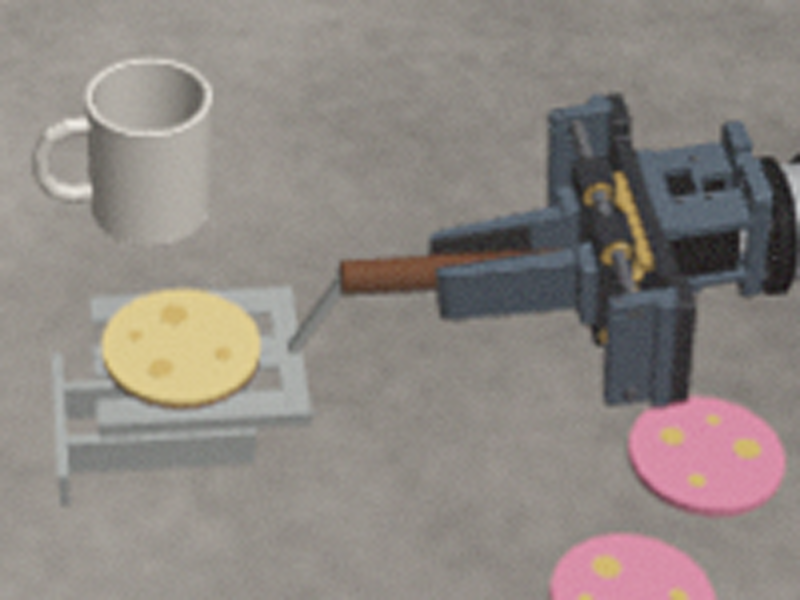

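View pics/t11c.png

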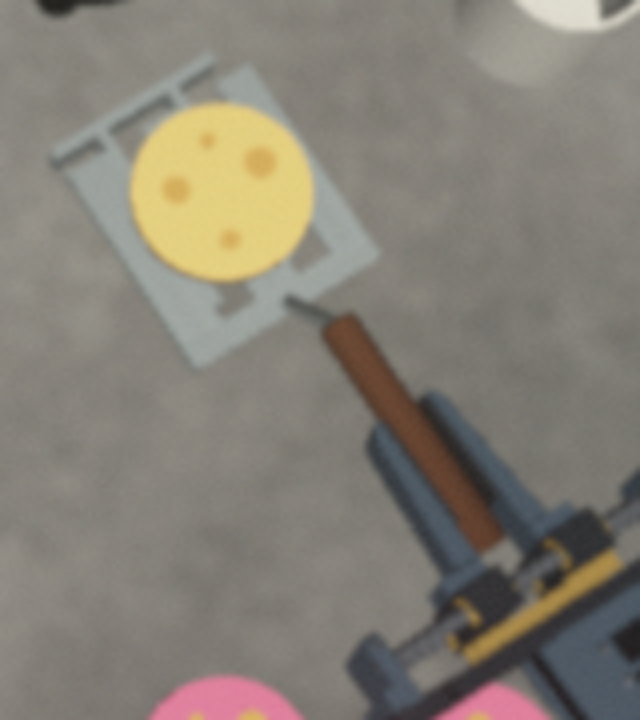

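jog_arm(plan=[0.16,0.36,0.02,0,0.32,0.73,0.04,0,0.47,1.1,0.06,0,0.6,1.4,0.08,0,0.7,1.6,0.09,0,0.8,1.8,0.1,0,0.8,1.8,0.1,0,0.8,1.8,0.1,0,0.7,1.6,0.09,0,0.5,1.1,0.07,0,0.3,0.7,0.05,0,0.15,0.3,0.02,0])

```text
time_s: 24.22
ee_pos: [484.3, -46.2, 122.6]
ee_rot: [0.2, 7.8, 30.7]
force: [-0.0, -0.1, -3.0]
gripper_width: 18.9
```

```bash
python3 - <<'E'
from sim import *
s,M=st(); pic('side','s12');pic('top','t12');crop('pics/t12.png',200,110,500,310,2.6,'pics/t12c.png')
for hd in (36,41,45):
    f=np.array([np.cos(np.radians(hd)),np.sin(np.radians(hd)),0])
    for Pc in((607,151),(620,145),(630,140)):
        p=np.array([*Pc,100.])-156*f-6*pose(hd,7.8)[:,0]
        q,e=ik(pose(hd,7.8,180),p,s['qpos']); q2,e2=ik(pose(hd,7.8,60),p,q-[0,0,0,0,0,120]); print(hd,Pc,p.round(),q.round(1),round(e,2),q2.round(1),round(e2,2))
E
```

```text
t 24.22 q [-45.   43.7 148.1 105.5  85.2  78.8] p [484.3 -46.2 122.6] w 18.9 F [-0.  -0.1 -3. ]
x [ 0.852  0.506 -0.136] y [-0.51   0.86   0.004] z [0.119 0.066 0.991]
36 (607, 151) [476.  56. 101.] [-32.4  48.5 149.8 110.2  88.1  73.1] 2.99 [-32.4  48.5 149.8 110.2  88.1 -46.9] 2.7
36 (620, 145) [489.  50. 101.] [-31.6  48.6 149.8 112.3  88.9  73.1] 1.55 [-31.6  48.6 149.8 112.3  88.9 -46.9] 1.42
36 (630, 140) [499.  45. 101.] [-31.   48.7 149.8 113.8  89.5  73. ] 0.43 [-31.   48.7 149.8 113.8  89.5 -47. ] 0.4
41 (607, 151) [485.  45. 101.] [-34.1  48.1 148.5 106.4  86.7  73.9] 0.0 [-34.1  48.1 148.5 106.4  86.7 -46.1] 0.0
41 (620, 145) [498.  39. 101.] [-33.7  47.2 146.4 106.7  86.   76.8] 0.0 [-33.7  47.2 146.4 106.7  86.  -43.2] 0.0
41 (630, 140) [508.  34. 101.] [-33.4  46.6 144.9 106.8  85.4  78.9] 0.0 [-33.4  46.6 144.9 106.8  85.4 -41.1] 0.0
45 (607, 151) [492.  36. 101.] [-35.4  46.4 143.9 100.8  84.   79.8] 0.0 [-35.4  46.4 143.9 100.8  84.  -40.2] 0.0
45 (620, 145) [505.  30. 101.] [-35.   45.8 141.9 101.   83.6  82.3] 0.0 [-35.   45.8 141.9 101.   83.6 -37.7] 0.0
45 (630, 140) [515.  25. 101.] [-34.7  45.5 140.4 101.   83.3  84.2] 0.0 [-34.7  45.5 140.4 101.   83.3 -35.8] 0.0
```

View pics/t12c.png

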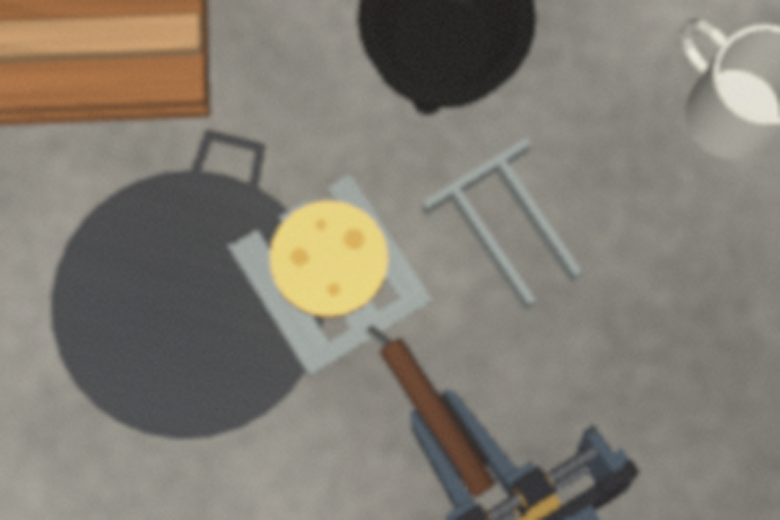

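jog_arm(plan=[0,0.5,0,0,0,1.0,0,0,0,1.4,0,0,0,1.4,0,0,0,1.4,0,0,0,1.4,0,0,0,0.7,0,0])

```text
time_s: 24.9
ee_pos: [481.6, -12.0, 128.5]
ee_rot: [0.4, 8.1, 33.1]
force: [-0.6, -0.4, -1.9]
gripper_width: 19.3
```

```bash
cat > o.py <<'E'
from sim import *
s,M=st(); hd=np.degrees(np.arctan2(M[1,0],M[0,0])); print('heading',hd,'theta',-np.degrees(np.arcsin(M[2,0])),'roll',np.degrees(np.arctan2(M[2,1],M[2,2])))
print('P axis pt over turner origin',np.array(s['ee_pos'])+162*np.array([np.cos(np.radians(hd)),np.sin(np.radians(hd)),0]))
E
python3 o.py
```

```text
t 24.9 q [-41.1  42.9 149.7 107.1  85.5  78.3] p [481.6 -12.  128.5] w 19.3 F [-0.6 -0.4 -1.9]
x [ 0.829  0.541 -0.142] y [-0.545  0.838  0.007] z [0.123 0.071 0.99 ]
heading 33.11321600290945 theta 8.136900053606682 roll 0.4328232408027144
P axis pt over turner origin [617.25009358  76.45512772 128.47257274]
```

jog_arm(plan=[0,0.7,0,0,0,1.4,-0.1,0,0,1.6,-0.1,0,0,1.6,-0.1,0,0,1.6,-0.1,0,0,1.6,-0.1,0,0,1.6,-0.1,0,0,1.6,-0.1,0,0,1.2,-0.1,0,0,0.6,0,0])

```text
time_s: 25.73
ee_pos: [485.8, 39.8, 135.6]
ee_rot: [1.2, 9.1, 38.0]
force: [-0.2, -0.6, -4.4]
gripper_width: 19.3
```

```bash
python3 o.py
```

```text
t 25.73 q [-33.7  40.5 149.7 109.6  84.2  81.5] p [485.8  39.8 135.6] w 19.3 F [-0.2 -0.6 -4.4]
x [ 0.779  0.607 -0.158] y [-0.612  0.79   0.02 ] z [0.137 0.081 0.987]
heading 37.96328390179919 theta 9.072938532852623 roll 1.1735280034583995
P axis pt over turner origin [613.49984374 139.42397873 135.56904984]
```

```bash
cat > flip.py <<'E'
from sim import *
# turner in tool frame from grip: tool pose(30.65,7.8,180) with grasp (6 ahead) at turner(-156,0,55)
G=pose(30.65,7.8,180); TR=Rz(30.6); Rrel=G.T@TR; trel=G.T@(-(TR@np.array([-156,0,55.])))+np.array([6,0,0])
def turner(M,p,phi):
    Mr=M@R.from_euler('x',-phi,degrees=True).as_matrix()
    return Mr@Rrel, p+Mr@trel
if __name__=='__main__':
    s,M=st(False); p=np.array(s['ee_pos'])
    corners=np.array([(52,58,0),(52,58,10),(-66,58,0),(-66,58,10),(52,-52,0),(-66,-52,0),(52,0,0)],float)
    for phi in range(0,131,10):
        A,t=turner(M,p,phi); W=corners@A.T+t
        lip=A@np.array([0,55,2.5])+t; tos=A@np.array([0,10,6])+t
        print(phi,'minz',W[:,2].min().round(1),'argm',W[:,2].argmin(),'lip',lip.round(0),'ang',np.degrees(np.arccos(A[2,2])).round(1),'xaxis',A[:,0].round(2),'ydir',A[:,2].round(2))
    A,t=turner(M,p,0);print('turner',t,A[:,2], 'grasp->origin ok')
E
python3 flip.py
```

```text
0 minz 74.0 argm 4 lip [579. 183.  80.] ang 1.7 xaxis [ 0.79  0.61 -0.02] ydir [ 0.03 -0.    1.  ]
10 minz 66.6 argm 0 lip [581. 177.  71.] ang 8.8 xaxis [ 0.78  0.63 -0.02] ydir [-0.08  0.13  0.99]
20 minz 58.0 argm 0 lip [585. 170.  63.] ang 18.7 xaxis [ 0.76  0.65 -0.03] ydir [-0.19  0.26  0.95]
30 minz 50.7 argm 0 lip [589. 163.  56.] ang 28.5 xaxis [ 0.75  0.66 -0.04] ydir [-0.29  0.38  0.88]
40 minz 44.9 argm 0 lip [595. 154.  51.] ang 38.4 xaxis [ 0.73  0.68 -0.05] ydir [-0.39  0.48  0.78]
50 minz 40.9 argm 0 lip [601. 146.  48.] ang 48.3 xaxis [ 0.72  0.69 -0.07] ydir [-0.48  0.57  0.67]
60 minz 38.7 argm 0 lip [607. 137.  47.] ang 58.1 xaxis [ 0.71  0.7  -0.09] ydir [-0.56  0.64  0.53]
70 minz 38.3 argm 0 lip [614. 129.  48.] ang 68.0 xaxis [ 0.7   0.71 -0.11] ydir [-0.63  0.68  0.37]
80 minz 39.9 argm 0 lip [621. 120.  50.] ang 77.8 xaxis [ 0.69  0.71 -0.13] ydir [-0.68  0.7   0.21]
90 minz 43.3 argm 0 lip [628. 113.  54.] ang 87.6 xaxis [ 0.69  0.71 -0.15] ydir [-0.71  0.7   0.04]
100 minz 47.2 argm 1 lip [634. 106.  60.] ang 97.4 xaxis [ 0.69  0.71 -0.18] ydir [-0.73  0.67 -0.13]
110 minz 52.3 argm 1 lip [640. 101.  68.] ang 107.1 xaxis [ 0.69  0.7  -0.2 ] ydir [-0.72  0.63 -0.29]
120 minz 58.9 argm 1 lip [645.  96.  76.] ang 116.8 xaxis [ 0.69  0.69 -0.22] ydir [-0.7   0.56 -0.45]
130 minz 66.8 argm 1 lip [649.  93.  86.] ang 126.3 xaxis [ 0.7   0.68 -0.24] ydir [-0.66  0.47 -0.59]
turner [612.11142649 139.03356934  76.17506035] [ 0.02997084 -0.00235191  0.99954801] grasp->origin ok
```

jog_arm(plan=[0.3,-0.17,-0.4,0,0.3,-0.17,-0.6,0,0.3,-0.17,-0.6,0,0,0,0,0,0,0,0,0])

```text
time_s: 26.15
ee_pos: [494.1, 38.8, 117.3]
ee_rot: [1.2, 9.1, 37.9]
force: [0.3, 0.3, -2.6]
gripper_width: 19.0
```

```bash
python3 o.py; python3 flip.py | sed -n '1p;7,10p;12p;15p'; python3 - <<'E'
from h import *
pic('side','s13');pic('top','t13');crop('pics/t13.png',200,110,500,310,2.6,'pics/t13c.png');crop('pics/s13.png',200,180,440,360,3.3,'pics/s13c.png')
E
```

```text
t 26.15 q [-32.9  43.8 149.  110.7  85.3  79.1] p [494.1  38.8 117.3] w 19.0 F [ 0.3  0.3 -2.6]
x [ 0.779  0.606 -0.158] y [-0.611  0.791  0.022] z [0.138 0.08  0.987]
heading 37.8709861428647 theta 9.085105121952608 roll 1.249878384172781
P axis pt over turner origin [621.95792261 138.25012019 117.27794282]
0 minz 55.6 argm 4 lip [587. 181.  62.] ang 1.8 xaxis [ 0.79  0.61 -0.02] ydir [ 0.03 -0.    1.  ]
60 minz 20.3 argm 0 lip [616. 136.  29.] ang 58.1 xaxis [ 0.71  0.7  -0.09] ydir [-0.56  0.64  0.53]
70 minz 20.0 argm 0 lip [622. 127.  29.] ang 67.9 xaxis [ 0.7   0.71 -0.11] ydir [-0.63  0.68  0.38]
80 minz 21.6 argm 0 lip [629. 119.  32.] ang 77.7 xaxis [ 0.69  0.71 -0.13] ydir [-0.68  0.7   0.21]
90 minz 25.0 argm 0 lip [636. 112.  36.] ang 87.5 xaxis [ 0.69  0.71 -0.15] ydir [-0.71  0.7   0.04]
110 minz 33.9 argm 1 lip [648.  99.  49.] ang 107.0 xaxis [ 0.69  0.7  -0.2 ] ydir [-0.72  0.63 -0.29]
turner [620.53176082 137.88932137  57.85058593] [ 0.03094137 -0.00331455  0.99951571] grasp->origin ok
```

View pics/s13c.png

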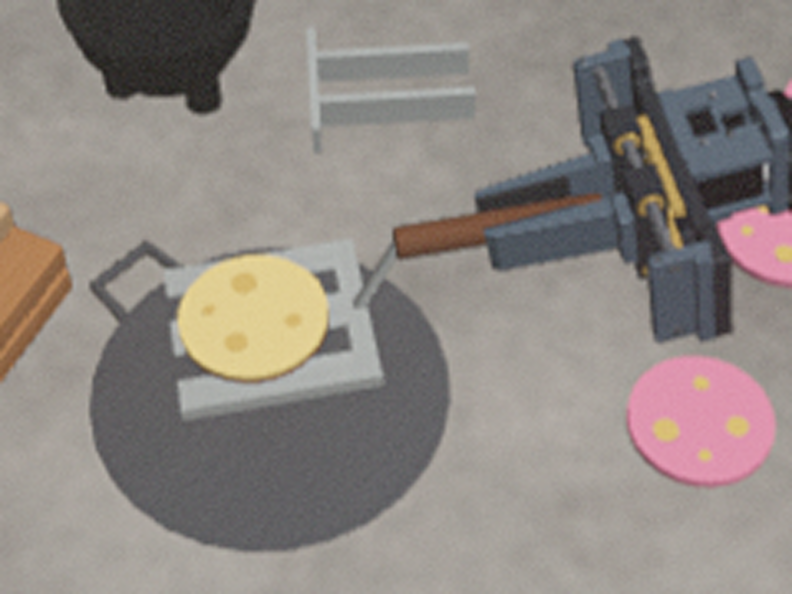

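View pics/t13c.png

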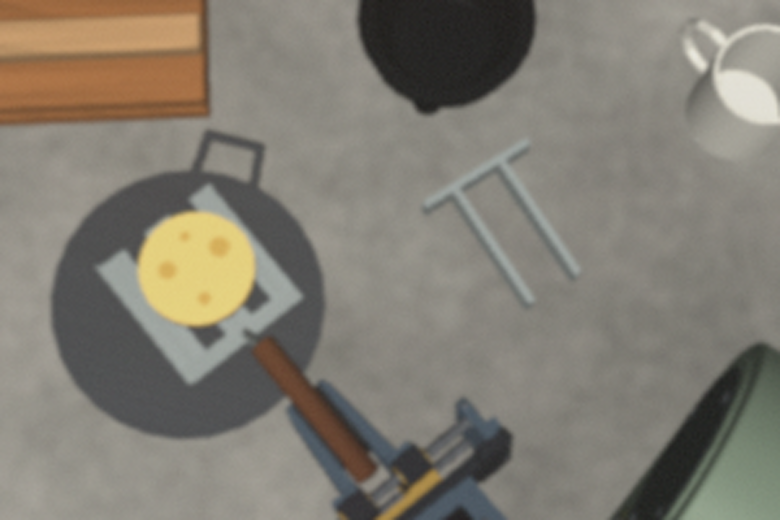

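jog_arm(plan=[0,0,0,-0.8,0,0,0,-1.19,0,0,0,-1.19,0,0,0,-1.19,0,0,0,-1.19,0,0,0,-1.19,0,0,0,-1.19,0,0,0,-1.19,0,0,0,-1.19,0,0,0,-1.19,0,0,0,-1.19,0,0,0,-1.19])

```text
time_s: 27.25
ee_pos: [493.7, 38.9, 118.3]
ee_rot: [-82.5, 9.1, 37.8]
force: [-0.0, 0.1, -2.1]
gripper_width: 18.8
```

jog_arm(plan=[0,0,0,-1.19,0,0,0,-1.19,0,0,0,-1.19,0,0,0,-1.19,0,0,0,-1.0,0,0,0,0])

```text
time_s: 27.75
ee_pos: [493.8, 38.9, 118.5]
ee_rot: [-116.8, 9.0, 37.9]
force: [-0.5, -0.4, -2.4]
gripper_width: 19.1
```

```bash
python3 - <<'E'
from h import *
st()
pic('side','s14');pic('top','t14');crop('pics/t14.png',200,110,500,310,2.6,'pics/t14c.png');crop('pics/s14.png',200,180,440,360,3.3,'pics/s14c.png')
E
```

```text
t 27.75 q [-33.   43.6 149.  110.6  85.3 -38.8] p [493.8  38.9 118.5] w 19.1 F [-0.5 -0.4 -2.4]
x [ 0.78   0.606 -0.157] y [ 0.166 -0.442 -0.881] z [-0.603  0.661 -0.446]
```

View pics/s14c.png

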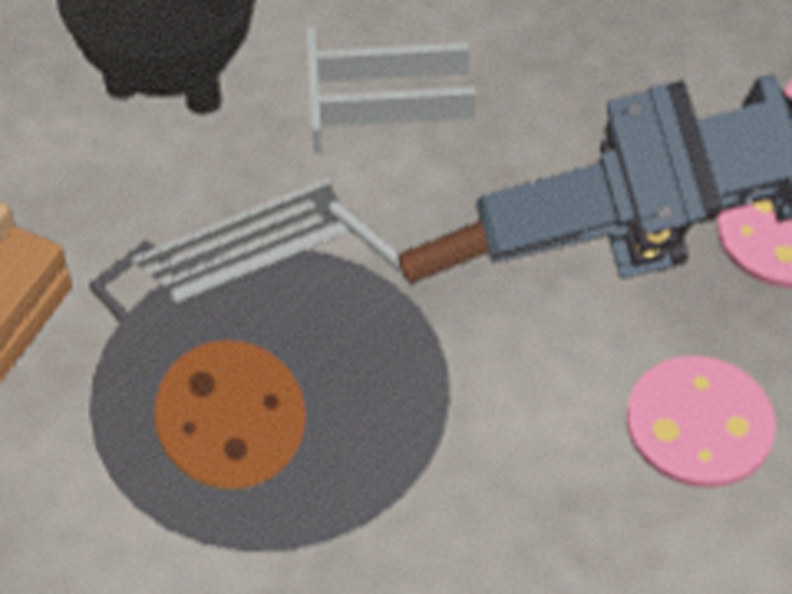

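View pics/t14c.png

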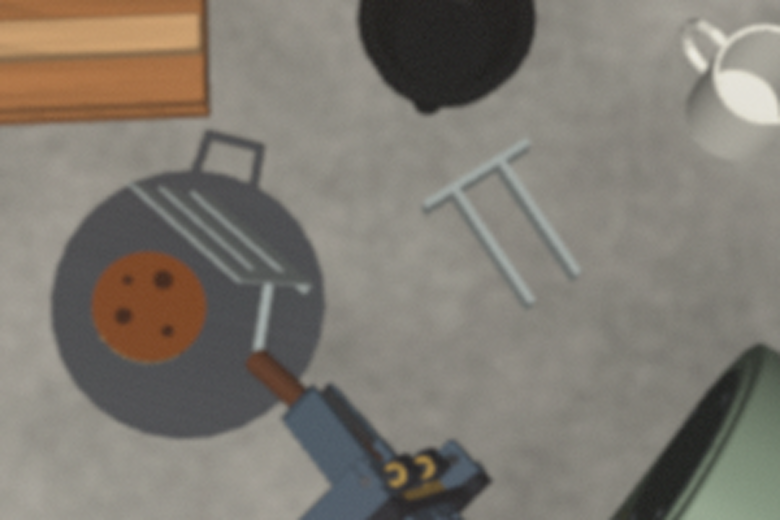

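```bash
python3 - <<'E'
from sim import *
t=cv2.imread('pics/t14.png'); c=blob(t,(3,120,60),(16,255,255),(225,195,290,260)); e=cv2.fitEllipse(c); w=onz('top',*e[0],21); print('tostada',w,'dist',np.hypot(w[0]-607,w[1]-151),e)
s=cv2.imread('pics/s14.png'); c=blob(s,(3,120,60),(16,255,255),(240,275,300,335)); e=cv2.fitEllipse(c); print(onz('side',*e[0],21))
s,M=st(False);p=np.array(s['ee_pos'])
d1=np.array([20,-100,70.]);print('tool',np.round(M.T@d1/10,2)); q=path(M,p,p+d1,np.array(s['qpos']),6,2)
M2=M@R.from_euler('x',(19.65-.2)*6,degrees=True).as_matrix(); print(M2.round(3))
f=M2[:,0]*[1,1,0];f/=np.linalg.norm(f)
g=np.array([560,-300,0])-162*f;g[2]=59
q[5]+=116.7;q=ik(M2,p+d1,q)[0];q=path(M2,p+d1,g+[0,0,80],q,8,2);q=path(M2,g+[0,0,80],g,q,4,2)
print('tool',np.round(M2.T@(g+[0,0,80]-p-d1)/10,2))
E
```

```text
tostada [603.52164549 180.9931244   21.        ] dist 30.194146148054067 ((256.8042907714844, 227.51719665527344), (41.01351547241211, 42.34259033203125), 102.0893325805664)
[619.47911346 184.23689801  21.        ]
tool [ -5.6   -1.46 -10.93]
[494.  39. 118.] [-32.9  43.7 149.  110.6  85.3 -38.6] e 0.0 dq 0.0
[500.   6. 142.] [-37.4  38.2 145.2 105.3  81.8 -29.9] e 0.0 dq 4.3
[507. -28. 165.] [-41.1  33.9 141.1 100.2  80.  -21.6] e 0.0 dq 4.1
[514. -61. 188.] [-44.3  30.6 136.7  95.6  79.5 -13.8] e 0.0 dq 3.8
[[ 0.78  -0.613  0.125]
 [ 0.606  0.79   0.095]
 [-0.157  0.002  0.988]]
[514. -61. 188.] [-44.3  30.6 136.7  95.6  79.5 102.9] e 0.0 dq 0.0
[ 493. -146.  176.] [-54.6  33.7 130.5  85.1  82.  106.1] e 0.0 dq 4.9
[ 473. -230.  164.] [-62.5  37.1 122.6  77.2  85.1 110.1] e 0.0 dq 4.1
[ 453. -315.  151.] [-68.5  41.  113.5  71.4  88.8 114.6] e 0.0 dq 4.7
[ 432. -399.  139.] [-73.2  45.3 103.1  67.4  92.9 119.4] e 0.0 dq 5.3
[ 432. -399.  139.] [-73.2  45.3 103.1  67.4  92.9 119.4] e 0.0 dq 0.0
[ 432. -399.   99.] [-73.2  49.  103.4  67.2  91.4 115.8] e 0.0 dq 1.8
[ 432. -399.   59.] [-73.2  52.7 103.3  67.2  90.  112.4] e 0.0 dq 1.9
tool [-26.1  -21.72  -9.11]
```

jog_arm(plan=[-1.1,-0.3,-2.2,0,-1.1,-0.3,-2.2,0,-1.1,-0.3,-2.2,0,-1.1,-0.3,-2.2,0,-1.1,-0.3,-2.2,0,0,0,0,1.14,0,0,0,1.14,0,0,0,1.14,0,0,0,1.14,0,0,0,1.14,0,0,0,1.14,0,0,0,1.14])

```text
time_s: 28.85
ee_pos: [514.4, -59.9, 188.9]
ee_rot: [-68.3, 9.1, 37.9]
force: [0.3, 0.6, -2.6]
gripper_width: 18.8
```

jog_arm(plan=[0,0,0,1.14,0,0,0,1.14,0,0,0,1.14,0,0,0,1.14,0,0,0,1.14,0,0,0,1.14,0,0,0,1.14,0,0,0,1.14,0,0,0,1.14,0,0,0,1.14,0,0,0,0])

```text
time_s: 29.77
ee_pos: [514.4, -59.9, 188.9]
ee_rot: [-0.2, 9.1, 37.9]
force: [-0.2, 0.4, -1.8]
gripper_width: 19.1
```

```bash
python3 o.py; python3 - <<'E'
from h import *
rel([432,-399,139]); rel([432,-399,62])
E
```

```text
t 29.77 q [-44.2  30.5 136.6  95.7  79.4 102.7] p [514.4 -59.9 188.9] w 19.1 F [-0.2  0.4 -1.8]
x [ 0.779  0.607 -0.158] y [-0.615  0.788 -0.003] z [0.122 0.1   0.987]
heading 37.94532221260904 theta 9.070839813851885 roll -0.19393349573954344
P axis pt over turner origin [642.1676375   39.6722728  188.85116369]
tool shift cm [-26.22 -21.64  -9.31]
tool shift cm [-25.01 -21.61 -16.91]
```

jog_arm(plan=[-2.18,-1.8,-0.78,0,-2.18,-1.8,-0.78,0,-2.18,-1.8,-0.78,0,-2.18,-1.8,-0.78,0,-2.18,-1.8,-0.78,0,-2.18,-1.8,-0.78,0,-2.18,-1.8,-0.78,0,-2.18,-1.8,-0.78,0,-2.18,-1.8,-0.78,0,-2.18,-1.8,-0.78,0,-2.18,-1.8,-0.78,0,-2.18,-1.8,-0.78,0])

```text
time_s: 30.77
ee_pos: [431.7, -399.9, 138.9]
ee_rot: [-0.5, 9.1, 38.0]
force: [0.4, -0.6, -2.4]
gripper_width: 19.2
```

jog_arm(plan=[0,0,0,0,0.3,0,-1.7,0,0.3,0,-1.7,0,0.3,0,-1.7,0,0.2,0,-1.3,0,0,0,0,0])

```text
time_s: 31.27
ee_pos: [433.2, -397.8, 71.9]
ee_rot: [-0.2, 9.1, 38.0]
force: [-0.2, -0.2, -2.5]
gripper_width: 19.5
```

```bash
python3 o.py; python3 - <<'E'
from h import *
pic('side','s15');pic('top','t15');crop('pics/t15.png',400,150,600,350,3,'pics/t15c.png');crop('pics/s15.png',300,60,540,240,3.3,'pics/s15c.png')
E
```

```text
t 31.27 q [-73.   51.4 103.4  67.2  90.4 113.1] p [ 433.2 -397.8   71.9] w 19.5 F [-0.2 -0.2 -2.5]
x [ 0.778  0.608 -0.158] y [-0.616  0.788 -0.004] z [0.122 0.1   0.988]
heading 37.971925643275796 theta 9.06440142090586 roll -0.23850927682337072
P axis pt over turner origin [ 560.85797797 -298.16656649   71.87156523]
```

View pics/s15c.png

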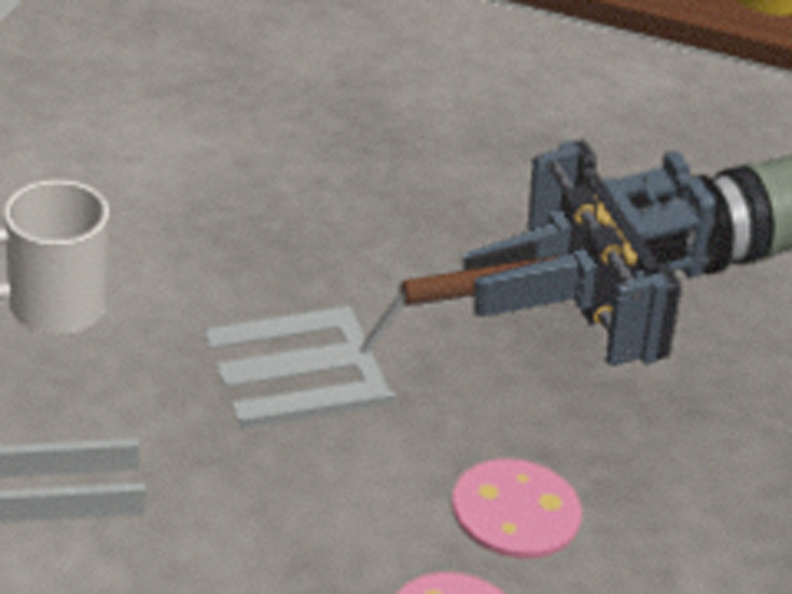

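View pics/t15.png

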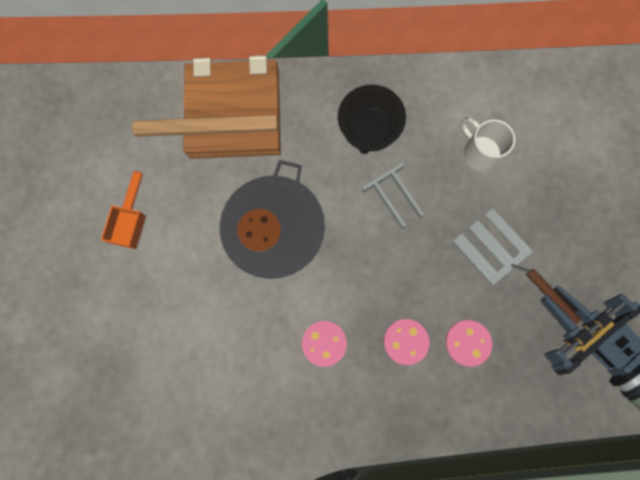

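jog_arm(plan=[0.08,0,-0.5,0,0.08,0,-0.4,0,0,0,0,0])

```text
time_s: 31.62
ee_pos: [433.7, -398.9, 65.1]
ee_rot: [-0.5, 9.1, 37.9]
force: [-0.1, 0.4, -1.5]
gripper_width: 19.2
```

jog_arm(plan=[0.05,0,-0.3,0,0,0,0,0])

```text
time_s: 31.78
ee_pos: [433.8, -398.9, 62.1]
ee_rot: [-0.5, 9.1, 37.9]
force: [-0.4, 0.2, -2.5]
gripper_width: 19.3
```

jog_arm(plan=[0.02,0,-0.15,0,0,0,0,0])

```text
time_s: 31.95
ee_pos: [433.8, -399.0, 60.9]
ee_rot: [-0.5, 9.0, 37.9]
force: [0.5, 0.4, -1.4]
gripper_width: 19.1
```

jog_arm(plan=[0.02,0,-0.15,0,0,0,0,0,0,0,0,0])

```text
time_s: 32.2
ee_pos: [433.8, -399.1, 59.8]
ee_rot: [-0.5, 9.0, 37.8]
force: [-0.4, -0.8, -0.5]
gripper_width: 18.9
```

jog_arm(plan=[0.02,0,-0.15,0,0,0,0,0,0,0,0,0])

```text
time_s: 32.45
ee_pos: [433.8, -399.3, 58.6]
ee_rot: [-0.5, 8.9, 37.8]
force: [-1.7, -3.5, 3.6]
gripper_width: 19.2
```

jog_arm(plan=[0.02,0,-0.15,0,0,0,0,0,0,0,0,0])

```text
time_s: 32.7
ee_pos: [433.8, -399.4, 57.4]
ee_rot: [-0.5, 8.9, 37.8]
force: [-2.3, -3.4, 5.6]
gripper_width: 19.8
```

jog_arm(plan=[0,0,0,0,0,0,0,0,0,0,0,0,0,0,0,0,0,0,0,0,0,0,0,0,0,0,0,0], claw=7)

```text
time_s: 33.28
ee_pos: [433.7, -398.9, 56.0]
ee_rot: [-0.4, 9.1, 37.9]
force: [-0.2, -0.2, 0.2]
gripper_width: 63.3
```

jog_arm(plan=[-0.15,0,1.0,0,-0.3,0,2.0,0,-0.4,0,2.6,0,-0.4,0,2.6,0,-0.4,0,2.6,0,-0.4,0,2.6,0,0,0,0,0,0,0,0,0,0,0,0,0])

```text
time_s: 34.03
ee_pos: [433.6, -397.4, 191.8]
ee_rot: [-0.5, 9.1, 37.9]
force: [-0.4, 0.6, -0.9]
gripper_width: 70.0
```

```bash
python3 o.py; python3 - <<'E'
from h import *
pic('side','s16');pic('top','t16');crop('pics/t16.png',400,150,600,350,3,'pics/t16c.png');crop('pics/s16.png',300,60,540,240,3.3,'pics/s16c.png')
E
```

```text
t 34.03 q [-73.   40.7 102.4  67.8  94.9 123.9] p [ 433.6 -397.4  191.8] w 70.0 F [-0.4  0.6 -0.9]
x [ 0.779  0.606 -0.158] y [-0.615  0.788 -0.008] z [0.12  0.103 0.987]
heading 37.88116133889299 theta 9.10351700100103 roll -0.45148162433790145
P axis pt over turner origin [ 561.42416853 -297.91254669  191.76799703]
```

View pics/s16.png

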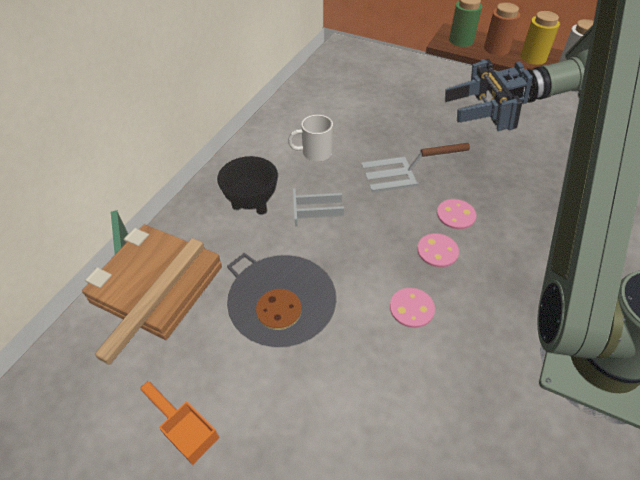

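View pics/t16c.png

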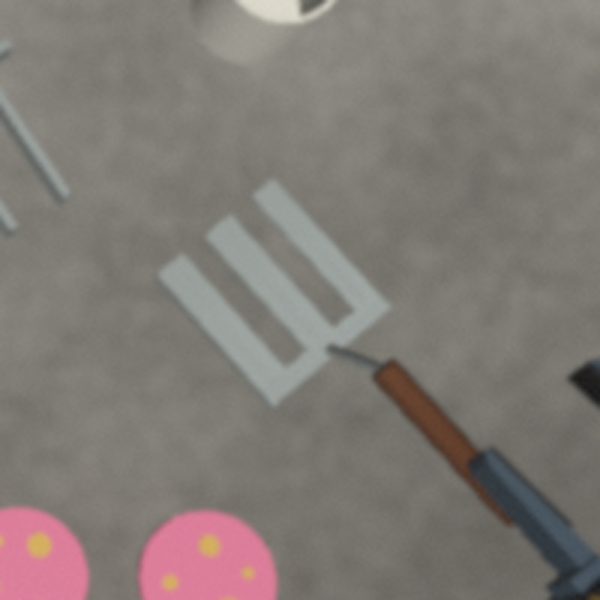

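```bash
python3 - <<'E'
from h import *
for n,box in(('top',(225,195,290,260)),('side',(250,280,310,335))):
    im=cv2.imread(f'pics/{n[0]}16.png'); c=blob(im,(3,120,40),(16,255,255),box); P=np.array([onz(n,*p[0],21)[:2] for p in c.astype(float)],np.float32); print(n,cv2.fitEllipse(cv2.convexHull(P)))
print(env.job_done())
E
```

```text
top ((599.2811889648438, 176.98941040039062), (87.65992736816406, 88.47144317626953), 107.71887969970703)
side ((600.387451171875, 181.34848022460938), (88.21858215332031, 89.92959594726562), 44.13029861450195)
the job is handed in; nothing more can be done
None
```

I've handed the job in at about 34 s of the 64 s allowed. The tostada lies brown side up on the comal, and the turner lies flat and let go on the bare ledge.

**What I did:**
- I slid the turner under the tostada with the tool pointing down, and let go of it lying flat.
- The moves only turn about the tool's own axis, so I pushed the arm against its reach limit until the tool was nearly level, about 8° below horizontal. I then took the handle again along its length.
- I lifted the tostada off the rack. Pushing at the near reach limit swung the turner over the comal. I then tipped it with about 118° of wrist turn at up to about 85°/s.
- I laid the turner down between the rack and the mug, opened the fingers and backed away upwards.

**Last checks:**
- **Tostada:** both cameras put its centre at about (600, 179) mm, roughly 29 mm from my estimate of the comal's centre. It shows as a round disc of about 88 mm, so it looks flat.
- **Turner:** the final pictures show it blade down on bare ledge, clear of the comal, rack and tostada.
- **Mug, molcajete and scoop:** they look unmoved in the pictures, though I did not measure them again.

**What disagreed:**
- Early on, the two cameras differed by about 4–7 mm in y for the turner and rack. I trusted the top camera, which the grip confirmed.
- My automatic comal fit failed in the side camera, so the comal's centre comes from the top camera only.
- My first plan for the second grip would have pushed the gripper's body into the handle's end. I saw this in the picture and gripped about 48 mm further back.

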